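Lid the hot jars and stand them on cork mats

TASK

The empty storage jars on the baking sheet have come hot from the oven, sterilised. Close every jar with a metal lid from the chopping board, screwed clockwise right home to its stop, and stand each jar upright on a cork mat of its own, centred so that no part of it overhangs the cork. Do not tip a jar over, and leave the mug, the closed jar and the food tin behind where they are.

Things in the scene. Friction and masses are not known exactly. Their poses are not given: they have to be found in the camera images.
- jar_a_mid (a point): Open empty amber-glass jar, upright on the baking sheet, about 0.4 kg; may be absent (None). Point: on its axis, 40 mm above its underside; z up. Body 66 mm in diameter up to 58 mm above the underside, then a shoulder and a 47 mm neck up to the rim at 80 mm. On the neck four short threads, one a quarter turn, stand out to 55.6 mm diameter, tops 74 to 76 mm above the underside.
- jar_b_mid (a point): Amber-glass jar like jar_a_mid, with its point at the same place; may be absent (None). On all jars the gaps between the four threads are centred 8 degrees anticlockwise (seen from above) of the jar's +x, +y, -x and -y axes, and each thread ends in a stop at its clockwise end.
- jar_c_mid (a point): Amber-glass jar like jar_a_mid, with its point at the same place; may be absent (None). All jars are loose and slide or turn on the sheet or mat if pushed sideways or twisted hard.
- jar_d_mid (a point): Amber-glass jar like jar_a_mid, with its point at the same place; may be absent (None). 
- lid_a_mid (a point): Metal twist-on lid, open side down on the chopping board; fits any jar. Point: on its axis, 8 mm above its lower edge; z up. 62 mm outside diameter, 16 mm high, 13.5 mm deep inside, 40 g. Inside its lower edge four lugs, 7 mm wide and 3 mm high, on its +x, +y, -x and -y axes, leave a 50 mm opening.
- lid_b_mid (a point): Lid like lid_a_mid, with its point at the same place. Set on a jar, a lid rests with its lugs on the threads, its point 42 to 45 mm above the jar's point. Turned back (anticlockwise from above) until the lugs meet the gaps (lid x axis 8 degrees, give or take 12, anticlockwise of a jar x or y axis), it drops about 9 mm: its top rests on the rim, its point 34.5 mm above the jar's.
- lid_c_mid (a point): Lid like lid_a_mid, with its point at the same place. Once dropped in, a lid screws about 53 degrees clockwise, its lugs running under the threads with little friction, to the stop, where the lid's x axis is at 45 degrees to the jar's x axis. Anticlockwise out of a gap is blocked by the next stop.
- lid_d_mid (a point): Lid like lid_a_mid, with its point at the same place. 
- mat_a_top (a point): Round cork mat fixed to the worktop, 84 mm in diameter and 6 mm thick. Point: centre of its upper face; z up. A jar (66 mm) centred on it leaves 9 mm of cork all round.
- mat_b_top (a point): Round cork mat fixed to the worktop, 84 mm in diameter and 6 mm thick. Point: centre of its upper face; z up. A jar (66 mm) centred on it leaves 9 mm of cork all round.
- mat_c_top (a point): Round cork mat fixed to the worktop, 84 mm in diameter and 6 mm thick. Point: centre of its upper face; z up. A jar (66 mm) centred on it leaves 9 mm of cork all round.
- mat_d_top (a point): Round cork mat fixed to the worktop, 84 mm in diameter and 6 mm thick. Point: centre of its upper face; z up. A jar (66 mm) centred on it leaves 9 mm of cork all round.
- board: Chopping board, fixed, 200 (x) x 206 (y) x 18 mm; origin at the centre of its underside, so its top is 18 mm above; the lids lie on it. It lies to the robot's left or right of the mats, the baking sheet on the other side.
- sheet: Flat rimless dark steel baking sheet, fixed, 204 (x) x 212 (y) x 2 mm; origin at the centre of its underside; the jars stand on it. Keep the gripper's body off what stands round the work: behind on the left a bottle (74 mm across, 275 high, near x 0.61, y 0.44), on the right a bowl (154 mm across, 90 high, centre x 0.50, y -0.56), a dish rack behind on the right from x 0.64, a wall cabinet above z 0.52 from x 0.6.
- cream_mug_mid (a point): Bystander: two-tone mug, 90 mm across, 105 mm high, behind the mats. Point 52 mm up.
- dark_lid_jar_mid (a point): Bystander: closed jar with a dark lid, 65 mm across, 95 mm high, behind the mats. Point 47 mm up.
- soup_mid (a point): Bystander: food tin, 75 mm across, 58 mm high, behind the mats. Point 29 mm up.

How it is judged:
By the outcome, as a careful person would: the job done as asked, in the order asked, and still so for the second after the job is handed in, with the robot touching nothing.
Of jar_a, jar_b, jar_c, jar_d only 3 to 4 are there at a start; the rules pass over those that are not, and their reading is None.
At some moment in a run one of jar_a, jar_b, jar_c, jar_d, lid_a, lid_b, lid_c, lid_d may be knocked a few centimetres aside while the robot is not near it.
It also fails if it takes over 210 s, if anything falls off the work surface, if the arm or the gripper's body presses on something with over 40 N, if the wrist force passes 120 N, or if a joint passes its speed limit or range.

ROBOT

A 6-joint arm with a two-finger parallel gripper is mounted at the origin on a cart in front of the work surface, level with it; the furniture and walls round the work are solid. World frame = base frame: x ahead of the robot, y to its left, z up, the work surface at z = 0. Lengths are in m, angles in rad, forces in N, time in s.
With the tool pointing down it reaches from about 0.225 to 0.875 m from the base axis. Payload 3.4 kg.
Tool frame: the origin (TCP) lies at the very end of the fingers, on their centre line; the grasp point (between the pads) lies 19 mm behind it; z points along the fingers, y is the line along which they close (so a half turn about z gives the same grasp; the last joint's range is limited). The gripper opens to 85 mm and grips with 20 to 120 N. Pads are 22 mm wide; open, the fingers measure 114 mm over their backs; the gripper's body (76 mm by 85 mm) begins 54 mm behind the grasp point. The pads swing forward as they close: fully open they stand 13 mm farther back than shut.
Start: joints at [-1.361, 0.276, 1.505, -0, 1.361, -0.121], TCP at [0.187, -0.544, 0.231] pointing down, gripper open.
Joint ranges: [-2.89, 2.89], [-0.75, 2.08], [0.22, 2.7], [-1.18, 4.32], [0.11, 2.71], [-2.7, 2.7]. Speed limits (rad/s): [2.57, 2.57, 3.14, 3.14, 3.14, 3.14].

INTERFACE

Orientations are given as a rotation vector (axis times angle).
In Python, from plant import readout, viewer, arm gives the robot as it stands. The module is installed in compiled form; this text tells all that it offers.
- The arm moves only by the shell command python3 -m creep 'ROWS' [OPENING] [FORCE]. ROWS is JSON, a list of rows, each an object with "travel": the shift along the world's x, y, z in m, a list of three; "rotation": the turn, a rotation vector about the world's x, y, z in rad, a list of three. A call has 1 to 12 rows; each row shifts and turns the commanded pose from where the row before left it; what a row does not reach is not made up. A row lasts 1/8 s, in which the tool goes at most 62.5 mm and 10.7 degrees, less where a joint would pass 70% of its speed; a pose out of reach is approached as far as the arm can. A call is refused whole if a number of a shift passes 0.0625 or a number of a turn 0.188, either way. A call with a gripper value outside its range is refused whole. OPENING is the finger opening in m, from 0 to 0.0854, set as the call begins (- or left out, the last holds). The fingers move at their own pace and stop on an object; FORCE is the grip in N (left out, the last holds). Time passes only in rows, so rows that do not move let the fingers close. It gives the time, the measured TCP pose, the force, the opening and the grip force at its end, in the units of the state.
- readout.get_state(): the state, without advancing time (a new reading comes with each control period).
- viewer.get_image(name): name is "scene" or "top"; returns a dict with "frame" (420x560x3 uint8, red, green, blue), "K" (3x3 intrinsics, pixels), "position" and "rotation" of the camera in the world. Camera axes: x right, y down, z forward; pixel columns grow to the right and rows downward; lengths in m; the calibration is good to about 2 mm. A picture is of the moment at which its call begins. There is no depth.
- arm.hand_in(): hands the job in; it is judged then, once.
Trained networks look in a picture, given as the dict that the camera call returned (one of the last four; its "shot" number tells which), for a name from the list of things; names that differ only in an ending like _2 or _b are one class to them, and where a whole thing is asked for, a point or a joint stands for the part that bears it (a point fixed in the world has none). Each returns a list of dicts, best first, with "conf" (0 to 1); they miss things now and then, are a little off and sometimes report something else, mostly with a low value. They report only what shows in the picture. A call takes as long as a camera call.
- viewer.find_in(picture, target): "location" ([column, row] in pixels, amid what is visible of it).
- viewer.silhouettes(picture, target): "region" (420x560 bool, what is visible of it) and "location" ([column, row] in pixels, amid what is visible of it).
The state is a dict: "t": time; "qpos": joint angles; "dq": joint speeds; "joint_torque": joint torques, N m; "tcp_pos": TCP position; "orientation": TCP orientation; "wrist_force": force on the tool from outside, world axes, zero at the start; "moment": the same for the moment, N m; "width": finger opening in m; "finger_force": force on a finger pad.
Only numpy, scipy, OpenCV 4.12 (cv2) and the standard library are available. Lean on these libraries where they do the work, as an engineer would, in place of code of your own. Each camera call takes 0.05 s, during which the arm holds its last target. There are 200 camera calls.

## Working session

There is one attempt and no reset: what is moved stays moved. The work goes in short steps, Python scripts to look and compute and a shell command to move; the robot and the scene stay as the last step left them, time stands still between calls to the robot, and variables do not carry over. Pictures are saved under pics/ and viewed, at most 14 in all, crops included, and the job is handed in when it is done.

```bash
mkdir -p pics; ls; cat > h.py <<'E'
import numpy as np, cv2
from plant import readout, viewer
def snap(n): return viewer.get_image(n)
def ray(p,uv):
    K,R=np.array(p["K"]),np.array(p["rotation"])
    if R.shape!=(3,3): R=cv2.Rodrigues(R)[0]
    d=R@np.linalg.inv(K)@np.array([uv[0],uv[1],1.0]); return np.array(p["position"]),d
def atz(p,uv,z):
    o,d=ray(p,uv); return o+d*(z-o[2])/d[2]
def proj(p,X):
    K,R=np.array(p["K"]),np.array(p["rotation"])
    if R.shape!=(3,3): R=cv2.Rodrigues(R)[0]
    c=K@R.T@(np.array(X)-np.array(p["position"])); return c[:2]/c[2]
def save(p,f,crop=None,s=1):
    a=p["frame"][:,:,::-1]
    if crop: a=a[crop[1]:crop[3],crop[0]:crop[2]]
    cv2.imwrite("pics/"+f,cv2.resize(a,None,fx=s,fy=s,interpolation=cv2.INTER_CUBIC))
E
python3 - <<'E'
from h import *
print(readout.get_state())
for n in("top","scene"):
    p=snap(n); save(p,n+"0.png"); print(n,np.round(p["position"],3),np.round(p["rotation"],2).tolist(),np.round(p["K"],1).tolist())
    for t,z in(("jar_a_mid",.042),("lid_a_mid",.026),("mat_a_top",.006),("board",.018),("sheet",.002),("cream_mug_mid",.052),("dark_lid_jar_mid",.047),("soup_mid",.029)):
        print(t,[(np.round(d["location"],1).tolist(),np.round(atz(p,d["location"],z)[:2],3).tolist(),round(d["conf"],2)) for d in viewer.find_in(p,t)])
E
```

```text
pics
{'t': 0.0, 'qpos': array([-1.36100869e+00,  2.76560563e-01,  1.50614343e+00, -1.95496846e-05,
        1.36069941e+00, -1.21034064e-01]), 'dq': array([-0.00096753, -0.00038854, -0.00266302, -0.00036658,  0.00145041,
       -0.00074651]), 'joint_torque': array([-1.72014797e-04, -4.16775906e+01, -2.45806199e+01,  6.28902762e-05,
        1.11919572e-02, -1.21005687e-05]), 'tcp_pos': array([ 0.18662858, -0.54330159,  0.23045525]), 'orientation': array([-3.09692789e+00, -5.16995693e-01,  1.56088586e-04]), 'wrist_force': array([-0.51739798,  0.41290656, -0.0427052 ]), 'moment': array([-0.00077085,  0.00040405,  0.03689989]), 'finger_force': 0.0, 'width': 0.0857235492588653}
top [ 0.436 -0.012  1.681] [-2.21, 2.16, -0.07] [[510.3, 0.0, 284.0], [0.0, 510.3, 215.8], [0.0, 0.0, 1.0]]
jar_a_mid [([199.9, 260.5], [0.401, 0.262], 0.85)]
lid_a_mid [([393.4, 265.4], [0.399, -0.361], 0.87)]
mat_a_top [([236.5, 246.1], [0.45, 0.149], 0.79), ([199.8, 260.0], [0.402, 0.268], 0.53)]
board [([360.3, 232.8], [0.502, -0.254], 0.47)]
sheet [([184.8, 242.6], [0.458, 0.32], 0.57)]
cream_mug_mid [([289.7, 188.2], [0.639, -0.021], 0.65)]
dark_lid_jar_mid [([253.2, 186.6], [0.642, 0.097], 0.6)]
soup_mid [([328.8, 189.6], [0.64, -0.148], 0.92)]
scene [-0.442  0.578  0.989] [-1.26, 2.17, -1.03] [[516.4, 0.0, 267.4], [0.0, 516.4, 211.2], [0.0, 0.0, 1.0]]
jar_a_mid [([204.2, 276.2], [0.405, 0.261], 0.63)]
lid_a_mid [([396.8, 206.5], [0.396, -0.36], 0.5)]
mat_a_top [([237.0, 265.5], [0.43, 0.158], 0.59), ([261.3, 243.5], [0.472, 0.059], 0.39)]
board [([386.3, 214.5], [0.389, -0.316], 0.8)]
sheet [([179.6, 286.8], [0.438, 0.318], 0.94)]
cream_mug_mid [([252.9, 184.3], [0.671, -0.023], 0.71)]
dark_lid_jar_mid [([220.0, 201.4], [0.651, 0.098], 0.68)]
soup_mid [([293.4, 185.6], [0.631, -0.145], 0.85), ([322.7, 219.2], [0.453, -0.132], 0.63)]
```

```bash
python3 - <<'E'
import cv2
a=cv2.imread("pics/top0.png");b=cv2.imread("pics/scene0.png")
cv2.imwrite("pics/t0.png",cv2.resize(a[140:320,130:440],None,fx=2.58,fy=2.58,interpolation=cv2.INTER_CUBIC))
cv2.imwrite("pics/s0.png",cv2.resize(b[130:340,110:470],None,fx=2.2,fy=2.2,interpolation=cv2.INTER_CUBIC))
E
```

```text
(no output)
```

View pics/t0.png

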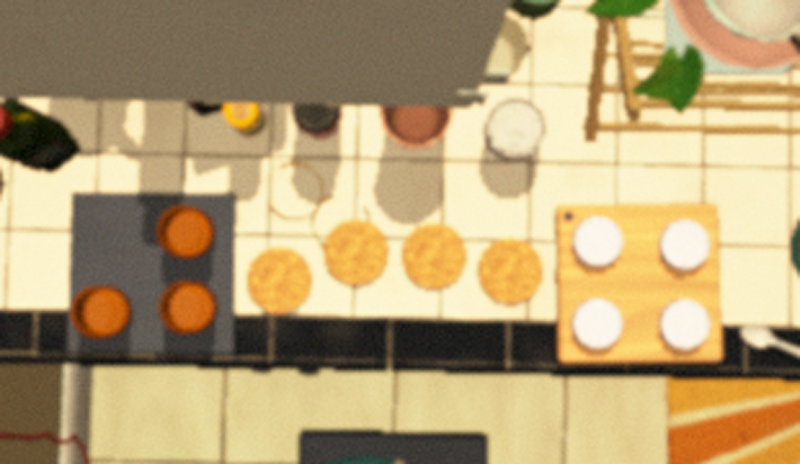

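View pics/s0.png

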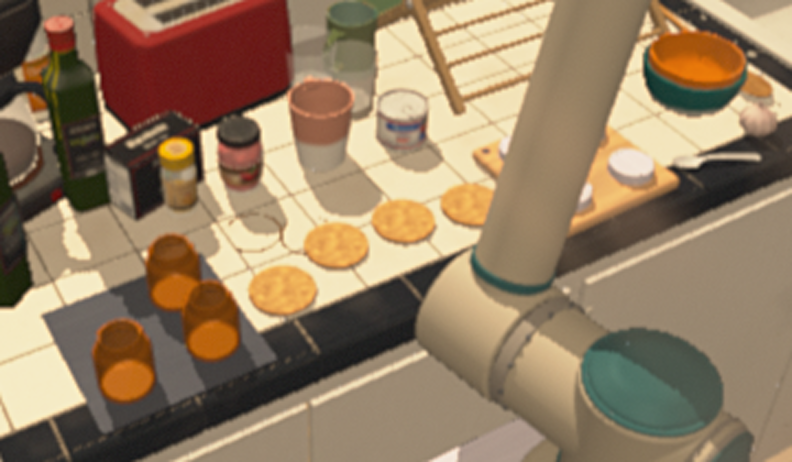

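Top view: three amber jars at crop px (186,232), (187,306) and (101,311). There are four mats at (280,281), (355,252), (433,256) and (510,271), and four lids on the board at right. The networks report only one of each class, so I'll use colour blobs and check them against the network readings.

```bash
cat >> h.py <<'E'
def blobs(p,lo,hi,z,roi,amin=60,amax=900):
    hsv=cv2.cvtColor(p["frame"],cv2.COLOR_RGB2HSV); m=cv2.inRange(hsv,lo,hi)
    k=np.zeros_like(m); k[roi[1]:roi[3],roi[0]:roi[2]]=1; m=m*k
    n,l,s,c=cv2.connectedComponentsWithStats(m)
    return [(c[i].round(1).tolist(),int(s[i,4]),s[i,2:4].tolist(),atz(p,c[i],z)[:2].round(4).tolist()) for i in range(1,n) if amin<s[i,4]<amax]
def jars(p): return blobs(p,(2,150,60),(15,255,255),.045,(150,205,225,285))
def lids(p): return blobs(p,(0,0,185),(179,45,255),.034,(345,217,412,285))
def mats(p): return blobs(p,(8,80,120),(28,200,255),.006,(222,215,345,270))
E
python3 - <<'E'
from h import *
p=snap("top")
hsv=cv2.cvtColor(p["frame"],cv2.COLOR_RGB2HSV)
for u,v in((202,230),(202,226),(238,249),(268,238),(361,234),(361,250),(250,225)): print(u,v,hsv[v,u])
for f in(jars,lids,mats): 
    print(f.__name__)
    for b in f(p): print(b)
for t in("jar_a_mid","lid_a_mid","mat_a_top"):
    for s in viewer.silhouettes(p,t):
        ys,xs=np.nonzero(s["region"]); print(t,s["location"],round(s["conf"],2),len(xs),xs.mean().round(1),ys.mean().round(1))
E
```

```text
202 230 [ 13 219 210]
202 226 [ 13 229 203]
238 249 [ 18 171 244]
268 238 [ 18 176 243]
361 234 [ 21  16 251]
361 250 [ 19 150 248]
250 225 [ 21  84 239]
jars
([201.4, 229.4], 365, [22, 20], [0.5003, 0.2598])
([202.3, 258.6], 370, [22, 22], [0.4071, 0.2536])
([168.6, 260.5], 385, [24, 20], [0.3987, 0.3614])
lids
([361.3, 232.9], 250, [18, 18], [0.5012, -0.2548])
([395.0, 234.2], 247, [17, 18], [0.4995, -0.3632])
([361.1, 264.8], 254, [18, 18], [0.3988, -0.2553])
([395.0, 265.1], 247, [17, 19], [0.4001, -0.3641])
mats
([294.8, 232.8], 829, [36, 38], [0.4976, -0.0408])
([267.2, 237.3], 590, [32, 32], [0.481, 0.0493])
jar_a_mid [198.7, 259.6] 0.56 353 201.4 258.9
jar_a_mid [169.9, 259.2] 0.39 394 168.6 260.4
jar_a_mid [201.9, 231.6] 0.23 386 201.0 229.1
lid_a_mid [393.2, 264.8] 0.67 284 394.1 265.2
lid_a_mid [186.9, 240.2] 0.33 2794 187.5 243.0
mat_a_top [238.2, 246.3] 0.55 455 237.4 248.0
```

```bash
python3 -m creep '[{"travel":[0.055,0.05,0],"rotation":[0,0,0.15]},{"travel":[0.055,0.05,0],"rotation":[0,0,0.15]},{"travel":[0.055,0.05,0],"rotation":[0,0,0.154]},{"travel":[0.055,0.05,0],"rotation":[0,0,0]},{"travel":[0,0.06,0],"rotation":[0,0,0]},{"travel":[0,0.06,0],"rotation":[0,0,0]},{"travel":[0,0.06,0],"rotation":[0,0,0]},{"travel":[0,0.06,0],"rotation":[0,0,0]},{"travel":[0,0.06,0],"rotation":[0,0,0]},{"travel":[0,0.06,0],"rotation":[0,0,0]},{"travel":[0,0.06,0],"rotation":[0,0,0]},{"travel":[0,0.06,0],"rotation":[0,0,0]}]' 0.0854 20
python3 -m creep '[{"travel":[0,0.06,0],"rotation":[0,0,0]},{"travel":[0,0.057,-0.02],"rotation":[0,0,0]},{"travel":[0,0,-0.04],"rotation":[0,0,0]},{"travel":[0,0,-0.04],"rotation":[0,0,0]},{"travel":[0,0,0],"rotation":[0,0,0]}]'
python3 -c "
from h import *
s=readout.get_state();print(s['orientation'],s['qpos'])"
```

```text
t: 2.6
tcp_pos: [0.3717, 0.1062, 0.2318]
orientation: [2.902, 1.201, 0.003]
wrist_force: [1.4, -0.0, 0.2]
width: 0.0854
finger_force: 0.0
t: 3.22
tcp_pos: [0.3693, 0.2206, 0.1292]
orientation: [2.902, 1.202, -0.011]
wrist_force: [0.0, -0.4, 0.4]
width: 0.0854
finger_force: 0.0
[ 2.90237245  1.20236732 -0.01085379] [ 3.76597055e-01  1.51064927e-01  1.95168606e+00 -1.35144499e-04
  1.04575045e+00  1.16196615e+00]
```

```bash
python3 -m creep '[{"travel":[0.038,0.033,0],"rotation":[0,0,0]},{"travel":[0,0,-0.05],"rotation":[0,0,0]},{"travel":[0,0,-0.05],"rotation":[0,0,0]},{"travel":[0,0,0],"rotation":[0,0,0]}]'
python3 -m creep '[{"travel":[0,0,0],"rotation":[0,0,0]},{"travel":[0,0,0],"rotation":[0,0,0]},{"travel":[0,0,0],"rotation":[0,0,0]},{"travel":[0,0,0],"rotation":[0,0,0]},{"travel":[0,0,0],"rotation":[0,0,0]}]' 0.055 20
```

```text
t: 3.72
tcp_pos: [0.4084, 0.2534, 0.0302]
orientation: [2.903, 1.2, -0.009]
wrist_force: [-0.1, -0.0, -0.1]
width: 0.0855
finger_force: 0.0
t: 4.35
tcp_pos: [0.4116, 0.2553, 0.0339]
orientation: [-2.903, -1.201, -0.009]
wrist_force: [-0.6, 0.3, 6.6]
width: 0.0651
finger_force: 24.1
```

```bash
python3 -m creep '[{"travel":[0,0,0],"rotation":[0,0,0]},{"travel":[0,0,0],"rotation":[0,0,0]}]' 0.0854
python3 -m creep '[{"travel":[0,0,0],"rotation":[0,0,0.175]},{"travel":[0,0,0],"rotation":[0,0,0.175]},{"travel":[0,0,0],"rotation":[0,0,0.175]},{"travel":[0,0,0],"rotation":[0,0,0.175]},{"travel":[0,0,0],"rotation":[0,0,0.175]},{"travel":[0,0,0],"rotation":[0,0,0.175]},{"travel":[0,0,0],"rotation":[0,0,0.175]},{"travel":[0,0,0],"rotation":[0,0,0.175]},{"travel":[0,0,0],"rotation":[0,0,0.171]},{"travel":[0,0,0],"rotation":[0,0,0]}]'
python3 -m creep '[{"travel":[0,0,0],"rotation":[0,0,0]},{"travel":[0,0,0],"rotation":[0,0,0]},{"travel":[0,0,0],"rotation":[0,0,0]},{"travel":[0,0,0],"rotation":[0,0,0]},{"travel":[0,0,0],"rotation":[0,0,0]}]' 0.055 20
python3 -m creep '[{"travel":[0,0,0],"rotation":[0,0,0]},{"travel":[0,0,0],"rotation":[0,0,0]}]' 0.0854
python3 -c "
from h import *
s=readout.get_state();print(s['orientation'],s['qpos'])"
```

```text
t: 4.6
tcp_pos: [0.4101, 0.2543, 0.032]
orientation: [2.902, 1.202, 0.002]
wrist_force: [-0.5, -0.0, 0.3]
width: 0.0856
finger_force: 0.0
t: 5.85
tcp_pos: [0.4097, 0.2542, 0.0313]
orientation: [1.205, 2.901, -0.0]
wrist_force: [-0.8, -0.0, 0.3]
width: 0.0857
finger_force: 0.0
t: 6.48
tcp_pos: [0.4101, 0.2545, 0.0316]
orientation: [1.203, 2.901, 0.001]
wrist_force: [-0.3, 0.5, 3.7]
width: 0.0652
finger_force: 22.4
t: 6.72
tcp_pos: [0.4092, 0.254, 0.0309]
orientation: [-1.202, -2.902, 0.002]
wrist_force: [-0.0, -0.5, -0.3]
width: 0.0852
finger_force: 0.0
[-1.20227765e+00 -2.90153373e+00  1.59848434e-03] [ 4.11014429e-01  3.45641966e-01  1.98486798e+00 -1.46965246e-04
  8.12393587e-01 -3.74033711e-01]
```

```bash
python3 -m creep '[{"travel":[0,0,0.05],"rotation":[0,0,0]},{"travel":[0,0,0.05],"rotation":[0,0,0]},{"travel":[0.047,0.0035,0],"rotation":[0,0,0]},{"travel":[0.047,0.003,0],"rotation":[0,0,0]},{"travel":[0,0,0],"rotation":[0,0,0]},{"travel":[0,0,-0.05],"rotation":[0,0,0]},{"travel":[0,0,-0.05],"rotation":[0,0,0]},{"travel":[0,0,0],"rotation":[0,0,0]}]'
python3 -m creep '[{"travel":[0,0,0],"rotation":[0,0,0]},{"travel":[0,0,0],"rotation":[0,0,0]},{"travel":[0,0,0],"rotation":[0,0,0]},{"travel":[0,0,0],"rotation":[0,0,0]},{"travel":[0,0,0],"rotation":[0,0,0]}]' 0.055 20
python3 -m creep '[{"travel":[0,0,0],"rotation":[0,0,0]},{"travel":[0,0,0],"rotation":[0,0,0]}]' 0.0854
python3 -m creep '[{"travel":[0,0,0],"rotation":[0,0,-0.175]},{"travel":[0,0,0],"rotation":[0,0,-0.175]},{"travel":[0,0,0],"rotation":[0,0,-0.175]},{"travel":[0,0,0],"rotation":[0,0,-0.175]},{"travel":[0,0,0],"rotation":[0,0,-0.175]},{"travel":[0,0,0],"rotation":[0,0,-0.175]},{"travel":[0,0,0],"rotation":[0,0,-0.175]},{"travel":[0,0,0],"rotation":[0,0,-0.175]},{"travel":[0,0,0],"rotation":[0,0,-0.171]},{"travel":[0,0,0],"rotation":[0,0,0]}]'
python3 -m creep '[{"travel":[0,0,0],"rotation":[0,0,0]},{"travel":[0,0,0],"rotation":[0,0,0]},{"travel":[0,0,0],"rotation":[0,0,0]},{"travel":[0,0,0],"rotation":[0,0,0]},{"travel":[0,0,0],"rotation":[0,0,0]}]' 0.055 20
python3 -m creep '[{"travel":[0,0,0],"rotation":[0,0,0]},{"travel":[0,0,0],"rotation":[0,0,0]}]' 0.0854
```

```text
t: 7.72
tcp_pos: [0.499, 0.2592, 0.0277]
orientation: [-1.199, -2.895, 0.012]
wrist_force: [0.1, -0.3, 0.4]
width: 0.0854
finger_force: 0.0
t: 8.35
tcp_pos: [0.5047, 0.2613, 0.0331]
orientation: [1.202, 2.9, 0.003]
wrist_force: [-0.6, -0.4, 6.9]
width: 0.065
finger_force: 24.7
t: 8.6
tcp_pos: [0.5039, 0.2608, 0.0315]
orientation: [1.203, 2.902, 0.001]
wrist_force: [-0.3, -0.2, -0.6]
width: 0.0854
finger_force: 0.0
t: 9.85
tcp_pos: [0.5037, 0.2608, 0.0311]
orientation: [2.902, 1.204, -0.0]
wrist_force: [0.0, -0.3, 0.5]
width: 0.0856
finger_force: 0.0
t: 10.48
tcp_pos: [0.5036, 0.2609, 0.0314]
orientation: [-2.903, -1.202, 0.0]
wrist_force: [-1.2, 1.9, 0.9]
width: 0.065
finger_force: 23.2
t: 10.72
tcp_pos: [0.5039, 0.2606, 0.0313]
orientation: [2.902, 1.201, 0.0]
wrist_force: [0.4, 0.3, 0.5]
width: 0.0855
finger_force: 0.0
```

```bash
python3 -m creep '[{"travel":[0,0,0.05],"rotation":[0,0,0]},{"travel":[0,0,0.05],"rotation":[0,0,0]},{"travel":[-0.034,0.034,0],"rotation":[0,0,0]},{"travel":[-0.034,0.034,0],"rotation":[0,0,0]},{"travel":[-0.0335,0.0335,0],"rotation":[0,0,0]},{"travel":[0,0,0],"rotation":[0,0,0]},{"travel":[0,0,-0.05],"rotation":[0,0,0]},{"travel":[0,0,-0.05],"rotation":[0,0,0]},{"travel":[0,0,0],"rotation":[0,0,0]},{"travel":[0,0,0],"rotation":[0,0,0]}]'
python3 -m creep '[{"travel":[0,0,0],"rotation":[0,0,0]},{"travel":[0,0,0],"rotation":[0,0,0]},{"travel":[0,0,0],"rotation":[0,0,0]},{"travel":[0,0,0],"rotation":[0,0,0]},{"travel":[0,0,0],"rotation":[0,0,0]}]' 0.055 20
python3 -m creep '[{"travel":[0,0,0],"rotation":[0,0,0]},{"travel":[0,0,0],"rotation":[0,0,0]}]' 0.0854
python3 -m creep '[{"travel":[0,0,0],"rotation":[0,0,0.175]},{"travel":[0,0,0],"rotation":[0,0,0.175]},{"travel":[0,0,0],"rotation":[0,0,0.175]},{"travel":[0,0,0],"rotation":[0,0,0.175]},{"travel":[0,0,0],"rotation":[0,0,0.175]},{"travel":[0,0,0],"rotation":[0,0,0.175]},{"travel":[0,0,0],"rotation":[0,0,0.175]},{"travel":[0,0,0],"rotation":[0,0,0.175]},{"travel":[0,0,0],"rotation":[0,0,0.171]},{"travel":[0,0,0],"rotation":[0,0,0]}]'
python3 -m creep '[{"travel":[0,0,0],"rotation":[0,0,0]},{"travel":[0,0,0],"rotation":[0,0,0]},{"travel":[0,0,0],"rotation":[0,0,0]},{"travel":[0,0,0],"rotation":[0,0,0]},{"travel":[0,0,0],"rotation":[0,0,0]}]' 0.055 20
python3 -m creep '[{"travel":[0,0,0],"rotation":[0,0,0]},{"travel":[0,0,0],"rotation":[0,0,0]},{"travel":[0,0,0.05],"rotation":[0,0,0]},{"travel":[0,0,0.06],"rotation":[0,0,0]}]' 0.0854
python3 - <<'E'
from h import *
p=snap("top")
for f in(jars,lids):
    for b in f(p): print(b)
for b in blobs(p,(8,115,120),(28,220,255),.006,(222,215,345,270)):print(b)
E
```

```text
t: 11.98
tcp_pos: [0.4038, 0.3626, 0.0325]
orientation: [-2.903, -1.2, -0.003]
wrist_force: [0.2, 0.3, -0.4]
width: 0.0854
finger_force: 0.0
t: 12.6
tcp_pos: [0.4036, 0.3635, 0.0336]
orientation: [-2.902, -1.2, -0.007]
wrist_force: [-0.4, -0.4, 6.7]
width: 0.0652
finger_force: 22.3
t: 12.85
tcp_pos: [0.4023, 0.3622, 0.0316]
orientation: [2.902, 1.202, 0.001]
wrist_force: [1.0, -0.3, 0.4]
width: 0.0853
finger_force: 0.0
t: 14.1
tcp_pos: [0.4022, 0.3622, 0.0312]
orientation: [-1.206, -2.901, 0.0]
wrist_force: [-0.9, -0.5, 0.2]
width: 0.0853
finger_force: 0.0
t: 14.72
tcp_pos: [0.4025, 0.3625, 0.0315]
orientation: [1.203, 2.902, 0.001]
wrist_force: [0.4, 0.5, 0.7]
width: 0.065
finger_force: 22.8
t: 15.22
tcp_pos: [0.4011, 0.3615, 0.1411]
orientation: [-1.202, -2.9, 0.006]
wrist_force: [1.4, 0.8, -0.4]
width: 0.0854
finger_force: 0.0
([201.4, 229.1], 375, [23, 21], [0.5013, 0.26])
([202.8, 258.3], 370, [22, 21], [0.4081, 0.2523])
([171.0, 259.3], 308, [20, 20], [0.4026, 0.3539])
([361.3, 232.8], 248, [18, 18], [0.5014, -0.2547])
([395.0, 234.1], 244, [17, 17], [0.4998, -0.3633])
([361.2, 264.8], 253, [18, 18], [0.3986, -0.2555])
([395.0, 265.1], 249, [18, 19], [0.4002, -0.3641])
([267.4, 237.5], 502, [25, 26], [0.4803, 0.0488])
([297.8, 238.9], 499, [25, 25], [0.4778, -0.0509])
([327.3, 244.7], 506, [25, 25], [0.461, -0.148])
([237.7, 248.6], 511, [25, 27], [0.4418, 0.1453])
```

```bash
python3 -m creep '[{"travel":[0,-0.061,0],"rotation":[0,0,0]},{"travel":[0,-0.061,0],"rotation":[0,0,0]},{"travel":[0,-0.061,0],"rotation":[0,0,0]},{"travel":[0,-0.061,0],"rotation":[0,0,0]},{"travel":[0,-0.061,0],"rotation":[0,0,0]},{"travel":[0,-0.061,0],"rotation":[0,0,0]},{"travel":[0,-0.061,0],"rotation":[0,0,0]},{"travel":[0,-0.061,0],"rotation":[0,0,0]},{"travel":[0,-0.061,0],"rotation":[0,0,0]},{"travel":[0,-0.061,0],"rotation":[0,0,0]},{"travel":[0,0,-0.05],"rotation":[0,0,0]},{"travel":[0,0,0],"rotation":[0,0,0]}]'
python3 -m creep '[{"travel":[0,0,0],"rotation":[0,0,0]},{"travel":[0,0,0],"rotation":[0,0,0]}]'
```

```text
t: 16.77
tcp_pos: [0.3991, -0.246, 0.0884]
orientation: [-1.202, -2.893, -0.005]
wrist_force: [-0.3, 0.4, -0.6]
width: 0.0853
finger_force: 0.0
t: 17.02
tcp_pos: [0.4033, -0.2476, 0.0929]
orientation: [1.2, 2.9, -0.001]
wrist_force: [0.1, -0.1, 0.5]
width: 0.0855
finger_force: 0.0
```

```bash
python3 -m creep '[{"travel":[-0.001,-0.0075,-0.03],"rotation":[0,0,0]},{"travel":[0,0,-0.03],"rotation":[0,0,0]},{"travel":[0,0,-0.01],"rotation":[0,0,0]},{"travel":[0,0,0],"rotation":[0,0,0]},{"travel":[0,0,0],"rotation":[0,0,0]},{"travel":[0,0,0],"rotation":[0,0,0]}]'
python3 -m creep '[{"travel":[0,0,0],"rotation":[0,0,0]},{"travel":[0,0,0],"rotation":[0,0,0]},{"travel":[0,0,0],"rotation":[0,0,0]},{"travel":[0,0,0],"rotation":[0,0,0]},{"travel":[0,0,0],"rotation":[0,0,0]}]' 0.05 20
python3 -m creep '[{"travel":[0,0,0],"rotation":[0,0,0]},{"travel":[0,0,0],"rotation":[0,0,0]}]' 0.0854
python3 -m creep '[{"travel":[0,0,0],"rotation":[0,0,-0.175]},{"travel":[0,0,0],"rotation":[0,0,-0.175]},{"travel":[0,0,0],"rotation":[0,0,-0.175]},{"travel":[0,0,0],"rotation":[0,0,-0.175]},{"travel":[0,0,0],"rotation":[0,0,-0.175]},{"travel":[0,0,0],"rotation":[0,0,-0.175]},{"travel":[0,0,0],"rotation":[0,0,-0.175]},{"travel":[0,0,0],"rotation":[0,0,-0.175]},{"travel":[0,0,0],"rotation":[0,0,-0.171]},{"travel":[0,0,0],"rotation":[0,0,0]}]'
python3 -m creep '[{"travel":[0,0,0],"rotation":[0,0,0]},{"travel":[0,0,0],"rotation":[0,0,0]},{"travel":[0,0,0],"rotation":[0,0,0]},{"travel":[0,0,0],"rotation":[0,0,0]},{"travel":[0,0,0],"rotation":[0,0,0]}]' 0.05 30
```

```text
t: 17.77
tcp_pos: [0.4019, -0.2556, 0.0223]
orientation: [1.202, 2.9, -0.001]
wrist_force: [-0.3, 0.8, -0.0]
width: 0.0855
finger_force: 0.0
t: 18.4
tcp_pos: [0.4015, -0.2554, 0.022]
orientation: [1.203, 2.901, -0.0]
wrist_force: [-0.7, 0.8, 5.6]
width: 0.0612
finger_force: 20.8
t: 18.65
tcp_pos: [0.4012, -0.2551, 0.0212]
orientation: [-1.203, -2.902, -0.0]
wrist_force: [0.5, 0.6, -0.5]
width: 0.0851
finger_force: 0.0
t: 19.9
tcp_pos: [0.4012, -0.2551, 0.0211]
orientation: [-2.901, -1.204, 0.0]
wrist_force: [1.0, 0.2, 0.4]
width: 0.0854
finger_force: 0.0
t: 20.52
tcp_pos: [0.4013, -0.2552, 0.0216]
orientation: [2.902, 1.202, 0.0]
wrist_force: [0.2, 1.7, 5.0]
width: 0.06
finger_force: 32.1
```

```bash
python3 -m creep '[{"travel":[0,0,0.05],"rotation":[0,0,0]},{"travel":[0,0,0.06],"rotation":[0,0,0]},{"travel":[0.001,0.0565,0.01],"rotation":[0,0,0]},{"travel":[0.001,0.0565,0],"rotation":[0,0,0]},{"travel":[0.001,0.0565,0],"rotation":[0,0,0]},{"travel":[0.001,0.0565,0],"rotation":[0,0,0]},{"travel":[0.001,0.0565,0],"rotation":[0,0,0]},{"travel":[0.001,0.0565,0],"rotation":[0,0,0]},{"travel":[0.001,0.0565,0],"rotation":[0,0,0]},{"travel":[0.001,0.0565,0],"rotation":[0,0,0]},{"travel":[0.001,0.0565,0],"rotation":[0,0,0]},{"travel":[0,0,0],"rotation":[0,0,0]}]'
python3 -m creep '[{"travel":[0,0,-0.02],"rotation":[0,0,0]},{"travel":[0,0,0],"rotation":[0,0,0]},{"travel":[0,0,0],"rotation":[0,0,0]}]'
python3 - <<'E'
from h import *
p=snap("top")
for f in(jars,lids):
    for b in f(p): print(b)
save(p,"t1.png",(130,140,440,320),2.58)
E
```

```text
t: 22.02
tcp_pos: [0.4102, 0.2569, 0.1409]
orientation: [-2.898, -1.209, -0.002]
wrist_force: [-0.1, -0.1, -1.4]
width: 0.0606
finger_force: 33.4
t: 22.4
tcp_pos: [0.4105, 0.2526, 0.1215]
orientation: [2.903, 1.2, -0.0]
wrist_force: [0.0, 0.1, -1.4]
width: 0.0606
finger_force: 33.4
([201.4, 229.1], 375, [22, 21], [0.5014, 0.2599])
([210.5, 259.6], 75, [9, 18], [0.4046, 0.2276])
([361.4, 232.8], 247, [18, 18], [0.5013, -0.2549])
([395.0, 234.1], 243, [17, 17], [0.4997, -0.3633])
([395.0, 265.2], 246, [17, 18], [0.4, -0.3641])
```

View pics/t1.png

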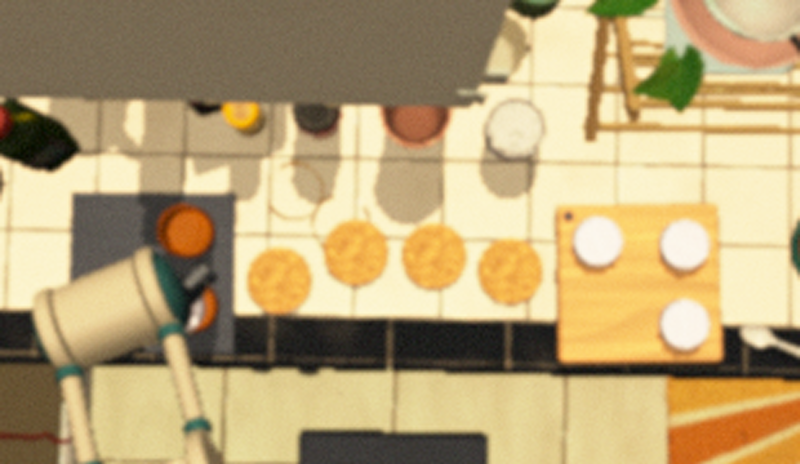

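The lid is held over jar B (crop px ~200,305), jar A is still at (186,232), and three lids remain on the board. I'll lower it onto the threads.

```bash
python3 -m creep '[{"travel":[0,0.0016,-0.02],"rotation":[0,0,0]},{"travel":[0,0,-0.014],"rotation":[0,0,0]},{"travel":[0,0,0],"rotation":[0,0,0]},{"travel":[0,0,0],"rotation":[0,0,0]}]'
python3 -m creep '[{"travel":[0,0,-0.003],"rotation":[0,0,0]},{"travel":[0,0,0],"rotation":[0,0,0]}]'
python3 -m creep '[{"travel":[0,0,-0.002],"rotation":[0,0,0]},{"travel":[0,0,0],"rotation":[0,0,0]},{"travel":[0,0,0],"rotation":[0,0,0]}]'
```

```text
t: 22.95
tcp_pos: [0.4107, 0.255, 0.0877]
orientation: [2.903, 1.201, 0.001]
wrist_force: [0.2, 0.4, 0.3]
width: 0.0605
finger_force: 33.4
t: 23.2
tcp_pos: [0.4103, 0.2549, 0.0844]
orientation: [2.903, 1.201, 0.0]
wrist_force: [0.3, -0.8, 0.4]
width: 0.0605
finger_force: 33.4
t: 23.58
tcp_pos: [0.4102, 0.2549, 0.0823]
orientation: [2.903, 1.201, -0.0]
wrist_force: [0.8, -0.0, -0.2]
width: 0.0602
finger_force: 33.4
```

```bash
python3 -m creep '[{"travel":[0,-0.0006,-0.0015],"rotation":[0,0,0]},{"travel":[0,0,0],"rotation":[0,0,0]},{"travel":[0,0,0],"rotation":[0,0,0]}]'
python3 -m creep '[{"travel":[0,0,-0.001],"rotation":[0,0,0]},{"travel":[0,0,0],"rotation":[0,0,0]},{"travel":[0,0,0],"rotation":[0,0,0]}]'
```

```text
t: 23.95
tcp_pos: [0.4105, 0.2548, 0.0816]
orientation: [-2.902, -1.201, -0.002]
wrist_force: [-1.5, 1.1, 4.8]
width: 0.0602
finger_force: 34.0
t: 24.32
tcp_pos: [0.4106, 0.2549, 0.0814]
orientation: [-2.902, -1.201, -0.003]
wrist_force: [-3.0, 0.5, 11.2]
width: 0.0604
finger_force: 34.5
```

```bash
python3 -m creep '[{"travel":[0,0,0.0008],"rotation":[0,0,0.175]},{"travel":[0,0,0],"rotation":[0,0,0]}]'
python3 -m creep '[{"travel":[0,0,0],"rotation":[0,0,0.175]},{"travel":[0,0,0],"rotation":[0,0,0]}]'
python3 -m creep '[{"travel":[0,0,0],"rotation":[0,0,0.175]},{"travel":[0,0,0],"rotation":[0,0,0]}]'
python3 -c "
from h import *
s=readout.get_state();print(s['moment'])"
```

```text
t: 24.58
tcp_pos: [0.4109, 0.2544, 0.0813]
orientation: [2.788, 1.448, 0.003]
wrist_force: [0.5, 0.1, 5.8]
width: 0.0603
finger_force: 34.0
t: 24.82
tcp_pos: [0.41, 0.2541, 0.0803]
orientation: [2.653, 1.683, -0.001]
wrist_force: [0.2, -0.1, -0.2]
width: 0.0604
finger_force: 33.4
t: 25.08
tcp_pos: [0.41, 0.2542, 0.0803]
orientation: [-2.497, -1.907, 0.001]
wrist_force: [0.5, -0.4, -0.7]
width: 0.0605
finger_force: 33.4
[-0.01324218 -0.02992493  0.04763586]
```

```bash
python3 -m creep '[{"travel":[0,0,-0.002],"rotation":[0,0,0]},{"travel":[0,0,-0.001],"rotation":[0,0,0]},{"travel":[0,0,0],"rotation":[0,0,0]},{"travel":[0,0,0],"rotation":[0,0,0]}]'
```

```text
t: 25.58
tcp_pos: [0.4103, 0.2543, 0.0776]
orientation: [2.492, 1.913, 0.0]
wrist_force: [0.1, 1.5, -0.1]
width: 0.0605
finger_force: 33.4
```

```bash
python3 -m creep '[{"travel":[0,0,-0.003],"rotation":[0,0,0]},{"travel":[0,0,-0.002],"rotation":[0,0,0]},{"travel":[0,0,0],"rotation":[0,0,0]},{"travel":[0,0,0],"rotation":[0,0,0]}]'
python3 -m creep '[{"travel":[0,0,-0.001],"rotation":[0,0,0]},{"travel":[0,0,0],"rotation":[0,0,0]},{"travel":[0,0,0],"rotation":[0,0,0]}]'
```

```text
t: 26.08
tcp_pos: [0.4102, 0.2543, 0.0726]
orientation: [2.492, 1.913, -0.0]
wrist_force: [-1.0, 0.4, -0.1]
width: 0.0609
finger_force: 33.4
t: 26.45
tcp_pos: [0.4104, 0.2544, 0.0721]
orientation: [2.491, 1.913, 0.001]
wrist_force: [-1.9, -0.6, 6.2]
width: 0.0606
finger_force: 34.0
```

```bash
M="python3 -c \"from h import *; print(readout.get_state()['moment'])\""; python3 -m creep '[{"travel":[0,0,0.001],"rotation":[0,0,0]},{"travel":[0,0,0],"rotation":[0,0,0]},{"travel":[0,0,0],"rotation":[0,0,-0.175]},{"travel":[0,0,0],"rotation":[0,0,-0.175]}]'; eval $M
python3 -m creep '[{"travel":[0,0,0],"rotation":[0,0,-0.175]},{"travel":[0,0,0],"rotation":[0,0,-0.175]}]'; eval $M
python3 -m creep '[{"travel":[0,0,0],"rotation":[0,0,-0.175]}]'; eval $M
python3 -m creep '[{"travel":[0,0,0],"rotation":[0,0,-0.175]}]'; eval $M
python3 -m creep '[{"travel":[0,0,0],"rotation":[0,0,-0.175]}]'; eval $M
python3 -m creep '[{"travel":[0,0,0],"rotation":[0,0,0]},{"travel":[0,0,0],"rotation":[0,0,0]}]'; eval $M
```

```text
t: 26.95
tcp_pos: [0.4101, 0.2542, 0.0723]
orientation: [2.791, 1.442, -0.001]
wrist_force: [-0.4, -0.1, -0.5]
width: 0.0606
finger_force: 33.4
[ 0.03516162  0.00619277 -0.03129023]
t: 27.2
tcp_pos: [0.4101, 0.2542, 0.0723]
orientation: [2.999, 0.934, -0.001]
wrist_force: [-0.2, 0.0, 0.1]
width: 0.0608
finger_force: 33.4
[-0.02583444 -0.0063517  -0.07237342]
t: 27.32
tcp_pos: [0.4101, 0.2543, 0.0723]
orientation: [3.069, 0.669, -0.001]
wrist_force: [-0.3, -0.4, -0.4]
width: 0.0607
finger_force: 33.4
[ 0.01151225 -0.01861446 -0.05555757]
t: 27.45
tcp_pos: [0.4102, 0.2542, 0.0723]
orientation: [3.116, 0.398, -0.0]
wrist_force: [-0.7, 0.9, -0.1]
width: 0.0605
finger_force: 33.4
[ 0.00028088 -0.02302069  0.08622159]
t: 27.58
tcp_pos: [0.4101, 0.2542, 0.0723]
orientation: [3.139, 0.124, -0.0]
wrist_force: [1.2, 0.2, -0.4]
width: 0.0604
finger_force: 33.4
[0.01627646 0.00257865 0.04670871]
t: 27.82
tcp_pos: [0.4102, 0.2543, 0.0725]
orientation: [3.138, 0.137, -0.0]
wrist_force: [0.0, 0.2, -0.8]
width: 0.0605
finger_force: 33.4
[-0.01181031 -0.01808263  0.00496619]
```

```bash
python3 -m creep '[{"travel":[0,0,0],"rotation":[0,0,-0.12]},{"travel":[0,0,0],"rotation":[0,0,0]}]'
python3 -m creep '[{"travel":[0,0,0],"rotation":[0,0,0]},{"travel":[0,0,0],"rotation":[0,0,0]},{"travel":[0,0,-0.025],"rotation":[0,0,0]},{"travel":[0,0,-0.021],"rotation":[0,0,0]},{"travel":[0,0,0],"rotation":[0,0,0]},{"travel":[0,0,0],"rotation":[0,0,0]},{"travel":[0,0,0],"rotation":[0,0,0]}]' 0.0854
python3 -m creep '[{"travel":[0,0,0],"rotation":[0,0,0]},{"travel":[0,0,0],"rotation":[0,0,0]},{"travel":[0,0,0],"rotation":[0,0,0]},{"travel":[0,0,0],"rotation":[0,0,0]},{"travel":[0,0,0],"rotation":[0,0,0]}]' 0.05 50
python3 -m creep '[{"travel":[0,0,0.02],"rotation":[0,0,0]},{"travel":[0,0,0.04],"rotation":[0,0,0]},{"travel":[0,0,0.04],"rotation":[0,0,0]},{"travel":[0,0,0],"rotation":[0,0,0]}]'
```

```text
t: 28.08
tcp_pos: [0.4102, 0.2543, 0.0726]
orientation: [3.141, -0.051, -0.0]
wrist_force: [0.8, 0.3, -0.4]
width: 0.0607
finger_force: 33.4
t: 28.95
tcp_pos: [0.411, 0.2547, 0.0275]
orientation: [-3.14, 0.055, -0.003]
wrist_force: [0.7, -0.8, -0.0]
width: 0.0853
finger_force: 0.0
t: 29.58
tcp_pos: [0.4106, 0.2544, 0.0275]
orientation: [-3.141, 0.055, -0.002]
wrist_force: [-1.7, -1.2, 6.0]
width: 0.065
finger_force: 54.3
t: 30.08
tcp_pos: [0.412, 0.2551, 0.1288]
orientation: [-3.139, 0.055, -0.009]
wrist_force: [0.3, 0.9, -5.2]
width: 0.0645
finger_force: 58.3
```

```bash
python3 -m creep '[{"travel":[0.0117,-0.0508,0],"rotation":[0,0,0]},{"travel":[0.0117,-0.0508,0],"rotation":[0,0,0]},{"travel":[0.0117,-0.0508,0],"rotation":[0,0,0]},{"travel":[0.0117,-0.0508,0],"rotation":[0,0,0]},{"travel":[0.0117,-0.0508,0],"rotation":[0,0,0]},{"travel":[0.0117,-0.0508,0],"rotation":[0,0,0]},{"travel":[0,0,0],"rotation":[0,0,0]},{"travel":[0,0,-0.04],"rotation":[0,0,0]},{"travel":[0,0,-0.04],"rotation":[0,0,0]},{"travel":[0,0,0],"rotation":[0,0,0]},{"travel":[0,0,0],"rotation":[0,0,0]},{"travel":[0,0,0],"rotation":[0,0,0]}]'
python3 - <<'E'
from h import *
p=snap("top"); q=snap("scene")
for f in(jars,lids):
    for b in f(p): print(b)
save(q,"s1.png",(150,130,420,330),2.9)
E
```

```text
t: 31.58
tcp_pos: [0.4818, -0.0505, 0.048]
orientation: [3.14, -0.055, 0.005]
wrist_force: [0.0, 0.3, -4.9]
width: 0.0647
finger_force: 59.3
([201.4, 229.1], 378, [22, 21], [0.5013, 0.2599])
([169.1, 260.3], 385, [23, 21], [0.3995, 0.3597])
([361.4, 232.8], 251, [18, 18], [0.5015, -0.2549])
([395.0, 234.1], 245, [17, 18], [0.4996, -0.3633])
([395.0, 265.1], 247, [17, 19], [0.4001, -0.3641])
```

View pics/s1.png

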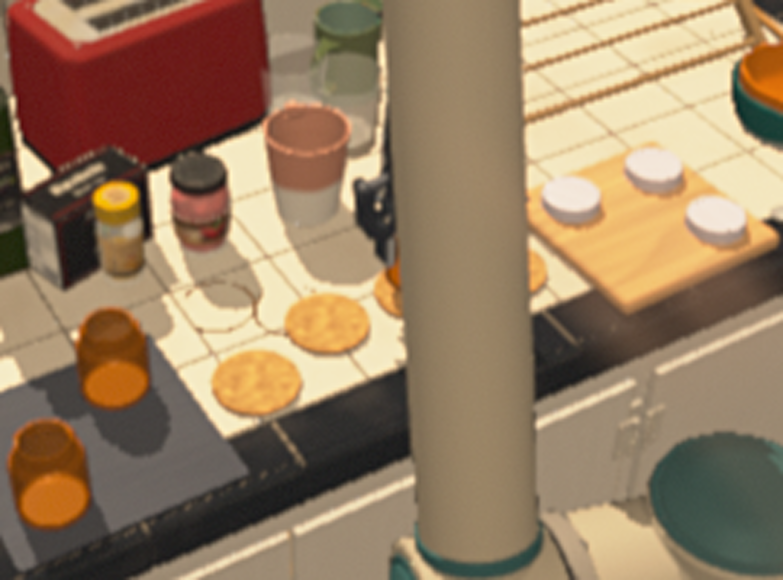

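The arm hides the carried jar (only an amber edge shows at px 395,275). The other two jars and the three lids haven't moved. Setting the jar down.

```bash
python3 -m creep '[{"travel":[-0.001,0,-0.012],"rotation":[0,0,0]},{"travel":[0,0,-0.003],"rotation":[0,0,0]},{"travel":[0,0,0],"rotation":[0,0,0]},{"travel":[0,0,0],"rotation":[0,0,0]}]'
python3 -m creep '[{"travel":[0,0,-0.0015],"rotation":[0,0,0]},{"travel":[0,0,0],"rotation":[0,0,0]},{"travel":[0,0,0],"rotation":[0,0,0]}]'
```

```text
t: 32.17
tcp_pos: [0.4785, -0.0503, 0.0316]
orientation: [-3.141, 0.055, 0.003]
wrist_force: [-3.3, 0.0, 0.9]
width: 0.0648
finger_force: 60.4
t: 32.55
tcp_pos: [0.4785, -0.0503, 0.0316]
orientation: [-3.141, 0.055, 0.002]
wrist_force: [-7.0, 0.7, 14.0]
width: 0.0645
finger_force: 62.1
```

```bash
python3 -m creep '[{"travel":[0.002,0,0.0015],"rotation":[0,0,0]},{"travel":[0,0,0],"rotation":[0,0,0]}]'
python3 -m creep '[{"travel":[0,0,0],"rotation":[0,0,0]},{"travel":[0,0,0],"rotation":[0,0,0]},{"travel":[0,0,0],"rotation":[0,0,0]},{"travel":[0,0,0.04],"rotation":[0,0,0]},{"travel":[0,0,0.04],"rotation":[0,0,0]},{"travel":[0,0,0.04],"rotation":[0,0,0]},{"travel":[0.0065,-0.051,0],"rotation":[0,0,0]},{"travel":[0.0065,-0.051,0],"rotation":[0,0,0]},{"travel":[0.0065,-0.051,0],"rotation":[0,0,0]},{"travel":[0.0065,-0.051,0],"rotation":[0,0,0]},{"travel":[0,0,0],"rotation":[0,0,0]},{"travel":[0,0,0],"rotation":[0,0,0]}]' 0.0854 20
python3 - <<'E'
from h import *
p=snap("top"); q=snap("scene")
for f in(jars,lids):
    for b in f(p): print(b)
a=cv2.resize(p["frame"][200:290,215:345],None,fx=3,fy=3,interpolation=cv2.INTER_CUBIC)
b=cv2.resize(q["frame"][170:290,200:330],None,fx=3,fy=3,interpolation=cv2.INTER_CUBIC)
cv2.imwrite("pics/j1.png",np.hstack([cv2.copyMakeBorder(a,0,b.shape[0]-a.shape[0],0,0,cv2.BORDER_CONSTANT),b])[:,:,::-1])
E
```

```text
t: 32.8
tcp_pos: [0.4827, -0.0508, 0.0316]
orientation: [3.141, -0.055, 0.004]
wrist_force: [0.8, 0.2, -1.6]
width: 0.0646
finger_force: 60.1
t: 34.3
tcp_pos: [0.5069, -0.254, 0.1513]
orientation: [-3.14, 0.056, 0.002]
wrist_force: [-1.2, 0.2, 0.1]
width: 0.0854
finger_force: 0.0
([201.4, 229.1], 376, [22, 21], [0.5013, 0.2597])
([169.2, 260.3], 384, [23, 21], [0.3995, 0.3595])
([399.9, 268.1], 70, [10, 14], [0.3911, -0.3796])
```

View pics/j1.png

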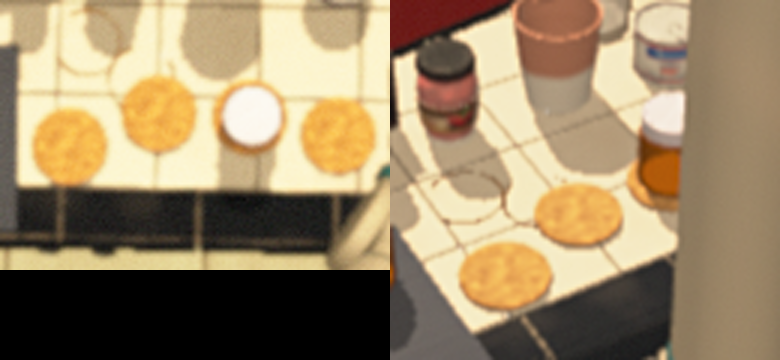

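Jar B is closed and stands on the third mat with cork visible all round (crop px 251,115). Next is lid 2.

```bash
python3 -m creep '[{"travel":[-0.0025,0,-0.05],"rotation":[0,0,0]},{"travel":[0,0,-0.05],"rotation":[0,0,0]},{"travel":[0,0,0],"rotation":[0,0,0]},{"travel":[0,0,-0.029],"rotation":[0,0,0]},{"travel":[0,0,0],"rotation":[0,0,0]},{"travel":[0,0,0],"rotation":[0,0,0]},{"travel":[0,0,0],"rotation":[0,0,0]}]'
python3 -m creep '[{"travel":[0,0,0],"rotation":[0,0,0]},{"travel":[0,0,0],"rotation":[0,0,0]},{"travel":[0,0,0],"rotation":[0,0,0]},{"travel":[0,0,0],"rotation":[0,0,0]},{"travel":[0,0,0],"rotation":[0,0,0]}]' 0.05 20
python3 -m creep '[{"travel":[0,0,0],"rotation":[0,0,0]},{"travel":[0,0,0],"rotation":[0,0,0]}]' 0.0854
python3 -m creep '[{"travel":[0,0,0],"rotation":[0,0,0.175]},{"travel":[0,0,0],"rotation":[0,0,0.175]},{"travel":[0,0,0],"rotation":[0,0,0.175]},{"travel":[0,0,0],"rotation":[0,0,0.175]},{"travel":[0,0,0],"rotation":[0,0,0.175]},{"travel":[0,0,0],"rotation":[0,0,0.175]},{"travel":[0,0,0],"rotation":[0,0,0.175]},{"travel":[0,0,0],"rotation":[0,0,0.175]},{"travel":[0,0,0],"rotation":[0,0,0.171]},{"travel":[0,0,0],"rotation":[0,0,0]}]'
python3 -m creep '[{"travel":[0,0,0],"rotation":[0,0,0]},{"travel":[0,0,0],"rotation":[0,0,0]},{"travel":[0,0,0],"rotation":[0,0,0]},{"travel":[0,0,0],"rotation":[0,0,0]},{"travel":[0,0,0],"rotation":[0,0,0]}]' 0.05 30
```

```text
t: 35.28
tcp_pos: [0.5061, -0.255, 0.0244]
orientation: [3.139, -0.055, 0.004]
wrist_force: [0.2, -0.4, 0.4]
width: 0.0857
finger_force: 0.0
t: 35.9
tcp_pos: [0.5053, -0.2548, 0.0237]
orientation: [3.14, -0.056, 0.002]
wrist_force: [-1.4, 1.2, 5.1]
width: 0.0608
finger_force: 20.6
t: 36.15
tcp_pos: [0.5048, -0.2545, 0.0226]
orientation: [-3.141, 0.055, 0.0]
wrist_force: [0.3, -1.1, 0.4]
width: 0.0852
finger_force: 0.0
t: 37.4
tcp_pos: [0.5048, -0.2544, 0.0224]
orientation: [-2.262, -2.18, 0.0]
wrist_force: [0.3, -0.2, -0.3]
width: 0.0854
finger_force: 0.0
t: 38.02
tcp_pos: [0.5049, -0.2545, 0.0229]
orientation: [2.26, 2.182, 0.0]
wrist_force: [-0.2, 1.2, 5.2]
width: 0.0601
finger_force: 32.5
```

```bash
python3 -m creep '[{"travel":[0,0,0.05],"rotation":[0,0,0]},{"travel":[0,0,0.06],"rotation":[0,0,0]},{"travel":[0,0.0573,0.02],"rotation":[0,0,0]},{"travel":[0,0.0573,0],"rotation":[0,0,0]},{"travel":[0,0.0573,0],"rotation":[0,0,0]},{"travel":[0,0.0573,0],"rotation":[0,0,0]},{"travel":[0,0.0573,0],"rotation":[0,0,0]},{"travel":[0,0.0573,0],"rotation":[0,0,0]},{"travel":[0,0.0573,0],"rotation":[0,0,0]},{"travel":[0,0.0573,0],"rotation":[0,0,0]},{"travel":[0,0.0573,0],"rotation":[0,0,0]},{"travel":[0,0,0],"rotation":[0,0,0]}]'
python3 -m creep '[{"travel":[0,0,-0.03],"rotation":[0,0,0]},{"travel":[0,0,0],"rotation":[0,0,0]},{"travel":[0,0,0],"rotation":[0,0,0]},{"travel":[0,0,0],"rotation":[0,0,0]}]'
python3 - <<'E'
from h import *
p=snap("top")
for f in(jars,lids):
    for b in f(p): print(b)
E
```

```text
t: 39.52
tcp_pos: [0.5046, 0.2651, 0.1519]
orientation: [-2.254, -2.187, -0.002]
wrist_force: [1.0, -0.1, -0.8]
width: 0.0604
finger_force: 33.1
t: 40.02
tcp_pos: [0.5058, 0.2609, 0.1237]
orientation: [2.26, 2.181, 0.003]
wrist_force: [0.5, -0.0, 0.1]
width: 0.0602
finger_force: 33.1
([208.1, 231.7], 96, [12, 19], [0.4934, 0.2379])
([170.4, 260.1], 337, [20, 21], [0.4003, 0.3557])
([395.0, 234.1], 244, [17, 17], [0.4998, -0.3633])
([395.0, 265.2], 246, [17, 18], [0.4, -0.3641])
```

```bash
python3 -m creep '[{"travel":[-0.001,0.0003,-0.02],"rotation":[0,0,0]},{"travel":[0,0,-0.015],"rotation":[0,0,0]},{"travel":[0,0,0],"rotation":[0,0,0]},{"travel":[0,0,0],"rotation":[0,0,0]},{"travel":[0,0,0],"rotation":[0,0,0]}]'
python3 -m creep '[{"travel":[0,0,-0.003],"rotation":[0,0,0]},{"travel":[0,0,0],"rotation":[0,0,0]},{"travel":[0,0,0],"rotation":[0,0,0]}]'
python3 -m creep '[{"travel":[0,0,-0.001],"rotation":[0,0,0]},{"travel":[0,0,0],"rotation":[0,0,0]},{"travel":[0,0,0],"rotation":[0,0,0]}]'
```

```text
t: 40.7
tcp_pos: [0.5044, 0.2617, 0.0883]
orientation: [2.259, 2.182, 0.002]
wrist_force: [-0.4, 1.4, -1.1]
width: 0.0606
finger_force: 33.1
t: 41.08
tcp_pos: [0.5039, 0.2615, 0.0846]
orientation: [2.26, 2.182, 0.0]
wrist_force: [0.5, 0.4, -0.4]
width: 0.0602
finger_force: 33.1
t: 41.45
tcp_pos: [0.504, 0.2615, 0.0836]
orientation: [2.26, 2.182, 0.0]
wrist_force: [-0.2, -0.4, -0.4]
width: 0.0604
finger_force: 33.1
```

```bash
python3 -m creep '[{"travel":[0,0,-0.001],"rotation":[0,0,0]},{"travel":[0,0,0],"rotation":[0,0,0]},{"travel":[0,0,0],"rotation":[0,0,0]}]'
python3 -m creep '[{"travel":[0,0,-0.001],"rotation":[0,0,0]},{"travel":[0,0,0],"rotation":[0,0,0]},{"travel":[0,0,0],"rotation":[0,0,0]}]'
```

```text
t: 41.82
tcp_pos: [0.504, 0.2615, 0.0826]
orientation: [2.26, 2.182, 0.0]
wrist_force: [0.2, -0.6, -1.2]
width: 0.0604
finger_force: 33.1
t: 42.2
tcp_pos: [0.504, 0.2615, 0.0816]
orientation: [2.26, 2.182, 0.0]
wrist_force: [0.1, -0.2, -0.3]
width: 0.0599
finger_force: 33.1
```

```bash
python3 -m creep '[{"travel":[0,0,-0.001],"rotation":[0,0,0]},{"travel":[0,0,0],"rotation":[0,0,0]},{"travel":[0,0,0],"rotation":[0,0,0]}]'
python3 -m creep '[{"travel":[0,0,-0.0007],"rotation":[0,0,0]},{"travel":[0,0,0],"rotation":[0,0,0]},{"travel":[0,0,0],"rotation":[0,0,0]}]'
```

```text
t: 42.58
tcp_pos: [0.504, 0.2615, 0.0806]
orientation: [2.26, 2.182, 0.0]
wrist_force: [0.3, -0.7, -0.2]
width: 0.0601
finger_force: 33.2
t: 42.95
tcp_pos: [0.5041, 0.2616, 0.08]
orientation: [2.26, 2.182, 0.001]
wrist_force: [0.4, 0.3, 0.6]
width: 0.0602
finger_force: 33.2
```

```bash
python3 -m creep '[{"travel":[0,0,-0.001],"rotation":[0,0,0]},{"travel":[0,0,0],"rotation":[0,0,0]},{"travel":[0,0,0],"rotation":[0,0,0]}]'; python3 -c "
from h import *
s=readout.get_state();print(s['moment'])"
```

```text
t: 43.32
tcp_pos: [0.5041, 0.2616, 0.0789]
orientation: [2.26, 2.182, 0.001]
wrist_force: [0.7, 0.2, 0.3]
width: 0.0603
finger_force: 33.2
[ 0.1239672  -0.15783595 -0.00716008]
```

```bash
python3 -m creep '[{"travel":[0,0,-0.002],"rotation":[0,0,0]},{"travel":[0,0,0],"rotation":[0,0,0]},{"travel":[0,0,0],"rotation":[0,0,0]}]'
python3 -m creep '[{"travel":[0,0,-0.002],"rotation":[0,0,0]},{"travel":[0,0,0],"rotation":[0,0,0]},{"travel":[0,0,0],"rotation":[0,0,0]}]'
python3 -m creep '[{"travel":[0,0,-0.001],"rotation":[0,0,0]},{"travel":[0,0,0],"rotation":[0,0,0]},{"travel":[0,0,0],"rotation":[0,0,0]}]'; python3 -c "
from h import *
s=readout.get_state();print(s['moment'])"
```

```text
t: 43.7
tcp_pos: [0.5038, 0.2615, 0.0767]
orientation: [-2.26, -2.182, 0.001]
wrist_force: [0.5, 0.2, -0.3]
width: 0.0604
finger_force: 33.1
t: 44.08
tcp_pos: [0.5037, 0.2614, 0.0749]
orientation: [-2.26, -2.182, 0.001]
wrist_force: [0.3, 0.0, -0.7]
width: 0.0599
finger_force: 33.1
t: 44.45
tcp_pos: [0.5039, 0.2615, 0.0739]
orientation: [2.26, 2.182, -0.0]
wrist_force: [0.1, 0.2, 0.2]
width: 0.0601
finger_force: 33.1
[-0.02420667  0.02872886  0.01077971]
```

```bash
M="python3 -c \"from h import *; print(readout.get_state()['moment'])\""; python3 -m creep '[{"travel":[0,0,-0.0004],"rotation":[0,0,0]},{"travel":[0,0,0],"rotation":[0,0,0]},{"travel":[0,0,0],"rotation":[0,0,-0.175]},{"travel":[0,0,0],"rotation":[0,0,-0.175]}]'; eval $M
python3 -m creep '[{"travel":[0,0,0],"rotation":[0,0,-0.175]},{"travel":[0,0,0],"rotation":[0,0,-0.175]}]'; eval $M
python3 -m creep '[{"travel":[0,0,0],"rotation":[0,0,-0.175]}]'; eval $M
python3 -m creep '[{"travel":[0,0,0],"rotation":[0,0,-0.175]}]'; eval $M
python3 -m creep '[{"travel":[0,0,0],"rotation":[0,0,-0.175]}]'; eval $M
python3 -m creep '[{"travel":[0,0,0],"rotation":[0,0,-0.13]}]'; eval $M
python3 -m creep '[{"travel":[0,0,0],"rotation":[0,0,0]}]'; eval $M
```

```text
t: 44.95
tcp_pos: [0.504, 0.2615, 0.0735]
orientation: [2.61, 1.748, 0.0]
wrist_force: [0.7, 0.1, 0.4]
width: 0.0599
finger_force: 33.1
[-0.05940614  0.03459016  0.01534552]
t: 45.2
tcp_pos: [0.5039, 0.2615, 0.0736]
orientation: [2.875, 1.267, 0.0]
wrist_force: [0.0, -1.3, 0.2]
width: 0.0602
finger_force: 33.1
[ 0.02630285 -0.02058876 -0.01251022]
t: 45.32
tcp_pos: [0.5039, 0.2615, 0.0735]
orientation: [2.974, 1.011, -0.0]
wrist_force: [0.1, -0.8, -0.5]
width: 0.0603
finger_force: 33.1
[-0.03764166 -0.03510507 -0.03900235]
t: 45.45
tcp_pos: [0.5039, 0.2615, 0.0735]
orientation: [3.051, 0.747, -0.0]
wrist_force: [0.3, 0.0, -0.2]
width: 0.0603
finger_force: 33.1
[-0.02250633 -0.00186274 -0.02983391]
t: 45.58
tcp_pos: [0.5041, 0.2615, 0.0736]
orientation: [3.105, 0.478, 0.0]
wrist_force: [-0.8, 0.3, -0.3]
width: 0.0597
finger_force: 33.1
[-0.0063968  -0.03671141  0.07891899]
t: 45.7
tcp_pos: [0.504, 0.2615, 0.0735]
orientation: [3.129, 0.277, 0.0]
wrist_force: [0.4, -0.0, 0.0]
width: 0.0605
finger_force: 33.1
[-0.00078616  0.01585959  0.0710568 ]
t: 45.82
tcp_pos: [0.504, 0.2615, 0.0735]
orientation: [3.128, 0.286, 0.0]
wrist_force: [0.3, -0.4, 0.5]
width: 0.0606
finger_force: 33.1
[-0.04108012  0.02419769  0.04731651]
```

```bash
python3 -m creep '[{"travel":[0,0,0],"rotation":[0,0,0]},{"travel":[0,0,0],"rotation":[0,0,0]},{"travel":[0,0,-0.025],"rotation":[0,0,0]},{"travel":[0,0,-0.021],"rotation":[0,0,0]},{"travel":[0,0,0],"rotation":[0,0,0]},{"travel":[0,0,0],"rotation":[0,0,0]},{"travel":[0,0,0],"rotation":[0,0,0]},{"travel":[0,0,0],"rotation":[0,0,0]}]' 0.0854
python3 -m creep '[{"travel":[0,0,0],"rotation":[0,0,0]},{"travel":[0,0,0],"rotation":[0,0,0]},{"travel":[0,0,0],"rotation":[0,0,0]},{"travel":[0,0,0],"rotation":[0,0,0]},{"travel":[0,0,0],"rotation":[0,0,0]}]' 0.05 50
python3 -m creep '[{"travel":[0,0,0.02],"rotation":[0,0,0]},{"travel":[0,0,0.04],"rotation":[0,0,0]},{"travel":[-0.0197,-0.0385,0.02],"rotation":[0,0,0]},{"travel":[-0.0197,-0.0385,0],"rotation":[0,0,0]},{"travel":[-0.0198,-0.0385,0],"rotation":[0,0,0]},{"travel":[0,0,0],"rotation":[0,0,0]},{"travel":[0,0,-0.03],"rotation":[0,0,0]},{"travel":[0,0,-0.03],"rotation":[0,0,0]},{"travel":[0,0,0],"rotation":[0,0,0]},{"travel":[0,0,0],"rotation":[0,0,0]},{"travel":[0,0,0],"rotation":[0,0,0]}]'
```

```text
t: 46.82
tcp_pos: [0.5044, 0.2617, 0.0283]
orientation: [-3.128, -0.284, -0.002]
wrist_force: [-0.3, 0.2, 0.2]
width: 0.0856
finger_force: 0.0
t: 47.45
tcp_pos: [0.5042, 0.2615, 0.0282]
orientation: [3.129, 0.284, 0.001]
wrist_force: [-1.1, -0.2, 6.7]
width: 0.0648
finger_force: 55.3
t: 48.82
tcp_pos: [0.446, 0.1464, 0.0486]
orientation: [-3.129, -0.284, -0.004]
wrist_force: [0.7, 0.1, -5.3]
width: 0.0648
finger_force: 58.3
```

```bash
python3 -m creep '[{"travel":[-0.0005,0,-0.012],"rotation":[0,0,0]},{"travel":[0,0,-0.0035],"rotation":[0,0,0]},{"travel":[0,0,0],"rotation":[0,0,0]},{"travel":[0,0,0],"rotation":[0,0,0]},{"travel":[0,0,0],"rotation":[0,0,0]}]'
```

```text
t: 49.45
tcp_pos: [0.4436, 0.1459, 0.0322]
orientation: [3.129, 0.284, -0.002]
wrist_force: [-5.6, 0.0, 4.5]
width: 0.0646
finger_force: 59.3
```

```bash
python3 -m creep '[{"travel":[0.001,0,0.001],"rotation":[0,0,0]},{"travel":[0,0,0],"rotation":[0,0,0]}]'
python3 -m creep '[{"travel":[0,0,0],"rotation":[0,0,0]},{"travel":[0,0,0],"rotation":[0,0,0]},{"travel":[0,0,0],"rotation":[0,0,0]},{"travel":[0,0,0.04],"rotation":[0,0,0]},{"travel":[0,0,0.04],"rotation":[0,0,0]},{"travel":[0,0,0.04],"rotation":[0,0,0]},{"travel":[-0.005,-0.0566,0],"rotation":[0,0,0]},{"travel":[-0.005,-0.0566,0],"rotation":[0,0,0]},{"travel":[-0.005,-0.0566,0],"rotation":[0,0,0]},{"travel":[-0.005,-0.0566,0],"rotation":[0,0,0]},{"travel":[-0.005,-0.0566,0],"rotation":[0,0,0]},{"travel":[-0.005,-0.0566,0],"rotation":[0,0,0]}]' 0.0854 20
python3 -m creep '[{"travel":[-0.004,-0.0566,0],"rotation":[0,0,0]},{"travel":[-0.004,-0.0566,0],"rotation":[0,0,0]},{"travel":[-0.004,-0.0566,0],"rotation":[0,0,0]},{"travel":[0,0,0],"rotation":[0,0,0]},{"travel":[0,0,0],"rotation":[0,0,0]}]'
python3 - <<'E'
from h import *
p=snap("top"); q=snap("scene")
for f in(jars,lids):
    for b in f(p): print(b)
a=cv2.resize(p["frame"][200:290,215:345],None,fx=3,fy=3,interpolation=cv2.INTER_CUBIC)
b=cv2.resize(q["frame"][170:290,200:330],None,fx=3,fy=3,interpolation=cv2.INTER_CUBIC)
cv2.imwrite("pics/j2.png",np.hstack([cv2.copyMakeBorder(a,0,b.shape[0]-a.shape[0],0,0,cv2.BORDER_CONSTANT),b])[:,:,::-1])
E
```

```text
t: 49.7
tcp_pos: [0.4461, 0.1461, 0.0328]
orientation: [3.129, 0.283, 0.002]
wrist_force: [-0.6, 0.5, -5.3]
width: 0.0645
finger_force: 59.1
t: 51.2
tcp_pos: [0.415, -0.1955, 0.1534]
orientation: [3.128, 0.283, 0.002]
wrist_force: [1.4, 1.2, 1.2]
width: 0.0851
finger_force: 0.0
t: 51.82
tcp_pos: [0.4028, -0.3629, 0.1527]
orientation: [-3.127, -0.282, 0.001]
wrist_force: [0.1, 0.9, -0.6]
width: 0.0854
finger_force: 0.0
([169.2, 260.3], 385, [23, 21], [0.3994, 0.3595])
([395.1, 234.1], 245, [17, 17], [0.4997, -0.3634])
([393.7, 260.5], 93, [15, 10], [0.4149, -0.3596])
```

View pics/j2.png

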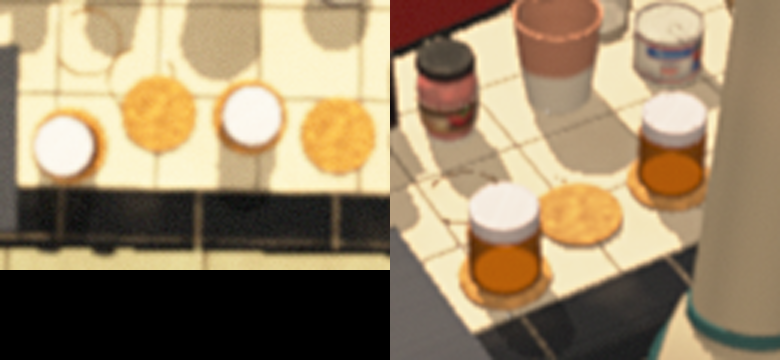

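```bash
python3 - <<'E'
from h import *
p=snap("top")
for b in blobs(p,(0,0,185),(179,45,255),.0905,(225,225,310,265)): print(b)
E
python3 -m creep '[{"travel":[0,0,-0.05],"rotation":[0,0,0]},{"travel":[0,0,-0.05],"rotation":[0,0,0]},{"travel":[0,0,0],"rotation":[0,0,0]},{"travel":[0,0,-0.031],"rotation":[0,0,0]},{"travel":[0,0,0],"rotation":[0,0,0]},{"travel":[0,0,0],"rotation":[0,0,0]},{"travel":[0,0,0],"rotation":[0,0,0]}]'
python3 -m creep '[{"travel":[0,0,0],"rotation":[0,0,0]},{"travel":[0,0,0],"rotation":[0,0,0]},{"travel":[0,0,0],"rotation":[0,0,0]},{"travel":[0,0,0],"rotation":[0,0,0]},{"travel":[0,0,0],"rotation":[0,0,0]}]' 0.05 20
python3 -m creep '[{"travel":[0,0,0],"rotation":[0,0,0]},{"travel":[0,0,0],"rotation":[0,0,0]}]' 0.0854
python3 -m creep '[{"travel":[0,0,0],"rotation":[0,0,0.175]},{"travel":[0,0,0],"rotation":[0,0,0.175]},{"travel":[0,0,0],"rotation":[0,0,0.175]},{"travel":[0,0,0],"rotation":[0,0,0.175]},{"travel":[0,0,0],"rotation":[0,0,0.175]},{"travel":[0,0,0],"rotation":[0,0,0.175]},{"travel":[0,0,0],"rotation":[0,0,0.175]},{"travel":[0,0,0],"rotation":[0,0,0.175]},{"travel":[0,0,0],"rotation":[0,0,0.171]},{"travel":[0,0,0],"rotation":[0,0,0]}]'
python3 -m creep '[{"travel":[0,0,0],"rotation":[0,0,0]},{"travel":[0,0,0],"rotation":[0,0,0]},{"travel":[0,0,0],"rotation":[0,0,0]},{"travel":[0,0,0],"rotation":[0,0,0]},{"travel":[0,0,0],"rotation":[0,0,0]}]' 0.05 30
```

```text
([298.6, 238.0], 265, [18, 19], [0.4787, -0.0514])
([235.5, 248.2], 269, [18, 19], [0.4427, 0.1441])
([256.7, 254.3], 103, [16, 17], [0.4251, 0.0777])
([275.0, 256.6], 100, [17, 11], [0.4191, 0.0206])
t: 52.85
tcp_pos: [0.4041, -0.3642, 0.0238]
orientation: [3.126, 0.284, 0.003]
wrist_force: [-0.0, -0.1, 1.1]
width: 0.0853
finger_force: 0.0
t: 53.48
tcp_pos: [0.4035, -0.3637, 0.0231]
orientation: [3.128, 0.284, 0.001]
wrist_force: [-0.1, 1.6, 6.6]
width: 0.0607
finger_force: 20.3
t: 53.72
tcp_pos: [0.4032, -0.3634, 0.022]
orientation: [3.129, 0.283, -0.0]
wrist_force: [0.5, -1.9, 0.7]
width: 0.0855
finger_force: 0.0
t: 54.98
tcp_pos: [0.4031, -0.3633, 0.0218]
orientation: [-2.014, -2.411, -0.0]
wrist_force: [-0.3, 0.2, 0.3]
width: 0.0852
finger_force: 0.0
t: 55.6
tcp_pos: [0.4033, -0.3634, 0.0225]
orientation: [2.013, 2.412, 0.0]
wrist_force: [-0.8, 1.4, 6.2]
width: 0.0605
finger_force: 31.8
```

```bash
python3 -m creep '[{"travel":[0,0,0.05],"rotation":[0,0,0]},{"travel":[0,0,0.06],"rotation":[0,0,0]},{"travel":[0,0.0605,0.02],"rotation":[0,0,0]},{"travel":[0,0.0605,0],"rotation":[0,0,0]},{"travel":[0,0.0605,0],"rotation":[0,0,0]},{"travel":[0,0.0605,0],"rotation":[0,0,0]},{"travel":[0,0.0605,0],"rotation":[0,0,0]},{"travel":[0,0.0605,0],"rotation":[0,0,0]},{"travel":[0,0.0605,0],"rotation":[0,0,0]},{"travel":[0,0.0605,0],"rotation":[0,0,0]},{"travel":[0,0.0605,0],"rotation":[0,0,0]},{"travel":[0,0,0],"rotation":[0,0,0]}]'
python3 -m creep '[{"travel":[0,0,0],"rotation":[0,0,0]},{"travel":[0,0,0],"rotation":[0,0,0]}]'
python3 - <<'E'
from h import *
p=snap("top")
for f in(jars,lids):
    for b in f(p): print(b)
E
```

```text
t: 57.1
tcp_pos: [0.4028, 0.1838, 0.1515]
orientation: [-2.003, -2.419, -0.002]
wrist_force: [-0.0, -0.5, 0.5]
width: 0.0605
finger_force: 33.2
t: 57.35
tcp_pos: [0.4032, 0.1786, 0.1515]
orientation: [2.014, 2.411, -0.001]
wrist_force: [-0.4, -0.5, 0.0]
width: 0.0601
finger_force: 33.2
([167.3, 250.0], 336, [22, 21], [0.432, 0.3667])
([395.0, 234.1], 244, [17, 17], [0.4998, -0.3633])
```

Jar C has been knocked: it now reads (0.432, 0.367) instead of (0.399, 0.360). I'll put the lid down on a free part of the sheet, re-centre the jar, then pick the lid up again.

```bash
python3 -m creep '[{"travel":[0,0.036,0],"rotation":[0,0,0]},{"travel":[0,0.036,0],"rotation":[0,0,0]},{"travel":[0,0,-0.06],"rotation":[0,0,0]},{"travel":[0,0,-0.06],"rotation":[0,0,0]},{"travel":[0,0,0],"rotation":[0,0,0]},{"travel":[0,0,-0.018],"rotation":[0,0,0]},{"travel":[0,0,0],"rotation":[0,0,0]},{"travel":[0,0,0],"rotation":[0,0,0]},{"travel":[0,0,0],"rotation":[0,0,0]}]'
```

```text
t: 58.52
tcp_pos: [0.4043, 0.2522, 0.0151]
orientation: [2.011, 2.412, 0.004]
wrist_force: [0.1, 0.1, -0.8]
width: 0.0605
finger_force: 33.3
```

```bash
python3 - <<'E'
from h import *
q=snap("scene"); save(q,"s2.png",(130,180,330,330),3)
p=snap("top"); print(jars(p))
E
```

```text
[([166.8, 246.8], 201, [21, 14], [0.4424, 0.3686])]
```

View pics/s2.png

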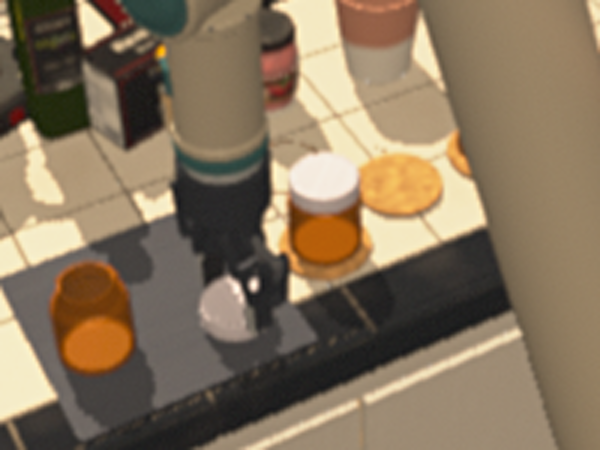

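Jar C is upright at crop px (93,320), and the held lid is just above the sheet at (235,308). Setting the lid down.

```bash
python3 -m creep '[{"travel":[0,0,-0.007],"rotation":[0,0,0]},{"travel":[0,0,0],"rotation":[0,0,0]},{"travel":[0,0,0],"rotation":[0,0,0]}]'
python3 -m creep '[{"travel":[0,0,-0.001],"rotation":[0,0,0]},{"travel":[0,0,0],"rotation":[0,0,0]},{"travel":[0,0,0],"rotation":[0,0,0]}]'
```

```text
t: 59.0
tcp_pos: [0.4036, 0.2521, 0.0066]
orientation: [2.011, 2.413, 0.001]
wrist_force: [0.5, 0.1, 2.0]
width: 0.0601
finger_force: 33.5
t: 59.38
tcp_pos: [0.4036, 0.2522, 0.0065]
orientation: [2.011, 2.413, 0.002]
wrist_force: [-0.9, -0.5, 9.8]
width: 0.0604
finger_force: 34.4
```

```bash
python3 -m creep '[{"travel":[0,0,0.001],"rotation":[0,0,0]},{"travel":[0,0,0],"rotation":[0,0,0]}]'
python3 -m creep '[{"travel":[0,0,0],"rotation":[0,0,0]},{"travel":[0,0,0],"rotation":[0,0,0]},{"travel":[0,0,0],"rotation":[0,0,0]},{"travel":[0,0,0.05],"rotation":[0,0,0]},{"travel":[0,0,0.06],"rotation":[0,0,0]},{"travel":[0,-0.06,0.02],"rotation":[0,0,0]},{"travel":[0,-0.06,0],"rotation":[0,0,0]},{"travel":[0,-0.06,0],"rotation":[0,0,0]},{"travel":[0,0,0],"rotation":[0,0,0]},{"travel":[0,0,0],"rotation":[0,0,0]}]' 0.0854 20
python3 - <<'E'
from h import *
p=snap("top"); print(jars(p)); print(blobs(p,(0,0,150),(179,60,255),.018,(185,235,225,285)))
E
```

```text
t: 59.62
tcp_pos: [0.4029, 0.2518, 0.0066]
orientation: [-2.011, -2.413, 0.001]
wrist_force: [-1.0, 0.3, 3.5]
width: 0.0603
finger_force: 33.7
t: 60.88
tcp_pos: [0.4032, 0.0728, 0.1364]
orientation: [-2.013, -2.411, -0.001]
wrist_force: [-0.2, -0.5, -1.1]
width: 0.0854
finger_force: 0.0
[([168.3, 250.7], 379, [22, 21], [0.43, 0.3635])]
[([204.8, 260.5], 322, [20, 20], [0.4006, 0.2499])]
```

```bash
python3 -m creep '[{"travel":[0.006,0.0587,0],"rotation":[0,0,-0.175]},{"travel":[0.006,0.0587,0],"rotation":[0,0,-0.175]},{"travel":[0.006,0.0587,0],"rotation":[0,0,-0.175]},{"travel":[0.006,0.0587,0],"rotation":[0,0,-0.175]},{"travel":[0.006,0.0587,0],"rotation":[0,0,-0.175]},{"travel":[0,0,0],"rotation":[0,0,-0.175]},{"travel":[0,0,0],"rotation":[0,0,-0.175]},{"travel":[0,0,0],"rotation":[0,0,-0.175]},{"travel":[0,0,0],"rotation":[0,0,-0.17]},{"travel":[0,0,0],"rotation":[0,0,0]},{"travel":[0,0,0],"rotation":[0,0,0]}]'
```

```text
t: 62.3
tcp_pos: [0.4318, 0.3489, 0.1363]
orientation: [3.119, 0.375, -0.001]
wrist_force: [-0.2, 0.9, -0.3]
width: 0.0857
finger_force: 0.0
```

```bash
python3 -m creep '[{"travel":[0.001,0.0176,0],"rotation":[0,0,0]},{"travel":[0,0,0],"rotation":[0,0,0]},{"travel":[0,0,-0.05],"rotation":[0,0,0]},{"travel":[0,0,-0.055],"rotation":[0,0,0]},{"travel":[0,0,0],"rotation":[0,0,0]},{"travel":[0,0,0],"rotation":[0,0,0]},{"travel":[0,0,0],"rotation":[0,0,0]}]'
python3 -m creep '[{"travel":[0,0,0],"rotation":[0,0,0]},{"travel":[0,0,0],"rotation":[0,0,0]},{"travel":[0,0,0],"rotation":[0,0,0]},{"travel":[0,0,0],"rotation":[0,0,0]},{"travel":[0,0,0],"rotation":[0,0,0]}]' 0.055 20
python3 -m creep '[{"travel":[0,0,0],"rotation":[0,0,0]},{"travel":[0,0,0],"rotation":[0,0,0]}]' 0.0854
python3 -m creep '[{"travel":[0,0,0],"rotation":[0,0,0.175]},{"travel":[0,0,0],"rotation":[0,0,0.175]},{"travel":[0,0,0],"rotation":[0,0,0.175]},{"travel":[0,0,0],"rotation":[0,0,0.175]},{"travel":[0,0,0],"rotation":[0,0,0.175]},{"travel":[0,0,0],"rotation":[0,0,0.175]},{"travel":[0,0,0],"rotation":[0,0,0.175]},{"travel":[0,0,0],"rotation":[0,0,0.175]},{"travel":[0,0,0],"rotation":[0,0,0.171]},{"travel":[0,0,0],"rotation":[0,0,0]}]'
python3 -m creep '[{"travel":[0,0,0],"rotation":[0,0,0]},{"travel":[0,0,0],"rotation":[0,0,0]},{"travel":[0,0,0],"rotation":[0,0,0]},{"travel":[0,0,0],"rotation":[0,0,0]},{"travel":[0,0,0],"rotation":[0,0,0]}]' 0.055 20
python3 -m creep '[{"travel":[0,0,0],"rotation":[0,0,0]},{"travel":[0,0,0],"rotation":[0,0,0]},{"travel":[0,0,0],"rotation":[0,0,0]},{"travel":[0,0,0.05],"rotation":[0,0,0]},{"travel":[0,0,0.05],"rotation":[0,0,0]},{"travel":[-0.015,-0.0573,0],"rotation":[0,0,0]},{"travel":[-0.015,-0.0573,0],"rotation":[0,0,0]},{"travel":[0,0,0],"rotation":[0,0,0]},{"travel":[0,0,0],"rotation":[0,0,0]}]' 0.0854
```

```text
t: 63.18
tcp_pos: [0.4353, 0.3666, 0.034]
orientation: [-3.118, -0.368, -0.007]
wrist_force: [0.1, 0.5, 1.3]
width: 0.0854
finger_force: 0.0
t: 63.8
tcp_pos: [0.4346, 0.3663, 0.0334]
orientation: [-3.118, -0.368, -0.005]
wrist_force: [-0.8, 0.2, 7.2]
width: 0.0656
finger_force: 21.2
t: 64.05
tcp_pos: [0.4335, 0.3653, 0.0316]
orientation: [3.12, 0.368, -0.0]
wrist_force: [-0.5, 0.7, 0.3]
width: 0.0856
finger_force: 0.0
t: 65.3
tcp_pos: [0.4334, 0.3653, 0.0313]
orientation: [-1.948, -2.465, 0.001]
wrist_force: [-0.3, 0.1, -0.3]
width: 0.0851
finger_force: 0.0
t: 65.92
tcp_pos: [0.4334, 0.3653, 0.0315]
orientation: [-1.946, -2.466, 0.001]
wrist_force: [0.0, -1.2, 1.3]
width: 0.0652
finger_force: 23.1
t: 67.05
tcp_pos: [0.4043, 0.2512, 0.1319]
orientation: [1.946, 2.465, 0.003]
wrist_force: [-0.1, 0.7, 0.3]
width: 0.0854
finger_force: 0.0
```

```bash
python3 -m creep '[{"travel":[-0.0007,0.0005,-0.05],"rotation":[0,0,0]},{"travel":[0,0,-0.05],"rotation":[0,0,0]},{"travel":[0,0,0],"rotation":[0,0,0]},{"travel":[0,0,-0.023],"rotation":[0,0,0]},{"travel":[0,0,0],"rotation":[0,0,0]},{"travel":[0,0,0],"rotation":[0,0,0]},{"travel":[0,0,0],"rotation":[0,0,0]},{"travel":[0,0,0],"rotation":[0,0,0]},{"travel":[0,0,0],"rotation":[0,0,0]}]'
```

```text
t: 68.18
tcp_pos: [0.403, 0.2514, 0.0089]
orientation: [1.945, 2.466, 0.001]
wrist_force: [-0.4, 0.8, -0.1]
width: 0.0853
finger_force: 0.0
```

```bash
python3 -m creep '[{"travel":[0,0.0005,-0.002],"rotation":[0,0,0]},{"travel":[0,0,0],"rotation":[0,0,0]},{"travel":[0,0,0],"rotation":[0,0,0]}]'
python3 -m creep '[{"travel":[0,0,0],"rotation":[0,0,0]},{"travel":[0,0,0],"rotation":[0,0,0]},{"travel":[0,0,0],"rotation":[0,0,0]},{"travel":[0,0,0],"rotation":[0,0,0]},{"travel":[0,0,0],"rotation":[0,0,0]}]' 0.05 30
python3 -m creep '[{"travel":[0,0,0.05],"rotation":[0,0,0]},{"travel":[0,0,0.06],"rotation":[0,0,0]},{"travel":[0.01,0.038,0],"rotation":[0,0,0]},{"travel":[0.01,0.038,0],"rotation":[0,0,0]},{"travel":[0.0098,0.0378,0],"rotation":[0,0,0]},{"travel":[0,0,0],"rotation":[0,0,0]},{"travel":[0,0,0],"rotation":[0,0,0]},{"travel":[0,0,0],"rotation":[0,0,0]}]'
```

```text
t: 68.55
tcp_pos: [0.4028, 0.2518, 0.0064]
orientation: [-1.946, -2.467, 0.0]
wrist_force: [0.1, 0.1, 0.2]
width: 0.0855
finger_force: 0.0
t: 69.18
tcp_pos: [0.4029, 0.2518, 0.0069]
orientation: [1.945, 2.467, 0.0]
wrist_force: [-0.9, -1.0, 5.3]
width: 0.0604
finger_force: 31.9
t: 70.18
tcp_pos: [0.4321, 0.3645, 0.1162]
orientation: [-1.946, -2.466, 0.002]
wrist_force: [-0.2, 0.2, -0.4]
width: 0.0601
finger_force: 33.4
```

```bash
python3 -m creep '[{"travel":[0.0006,0.001,-0.0275],"rotation":[0,0,0]},{"travel":[0,0,0],"rotation":[0,0,0]},{"travel":[0,0,0],"rotation":[0,0,0]},{"travel":[0,0,0],"rotation":[0,0,0]},{"travel":[0,0,0],"rotation":[0,0,0]}]'
python3 -m creep '[{"travel":[0,0,-0.004],"rotation":[0,0,0]},{"travel":[0,0,0],"rotation":[0,0,0]},{"travel":[0,0,0],"rotation":[0,0,0]}]'
python3 -m creep '[{"travel":[0,0,-0.001],"rotation":[0,0,0]},{"travel":[0,0,0],"rotation":[0,0,0]},{"travel":[0,0,0],"rotation":[0,0,0]}]'
```

```text
t: 70.8
tcp_pos: [0.4336, 0.3668, 0.0898]
orientation: [1.945, 2.466, 0.002]
wrist_force: [-0.3, 0.4, -1.1]
width: 0.06
finger_force: 33.3
t: 71.18
tcp_pos: [0.4332, 0.3666, 0.0849]
orientation: [-1.946, -2.467, 0.0]
wrist_force: [0.7, -0.9, -0.7]
width: 0.0602
finger_force: 33.4
t: 71.55
tcp_pos: [0.4333, 0.3667, 0.084]
orientation: [1.946, 2.467, 0.0]
wrist_force: [0.3, -0.2, -0.4]
width: 0.0601
finger_force: 33.4
```

```bash
python3 -m creep '[{"travel":[-0.0003,-0.0009,-0.001],"rotation":[0,0,0]},{"travel":[0,0,0],"rotation":[0,0,0]},{"travel":[0,0,0],"rotation":[0,0,0]}]'
python3 -m creep '[{"travel":[0,0,-0.001],"rotation":[0,0,0]},{"travel":[0,0,0],"rotation":[0,0,0]},{"travel":[0,0,0],"rotation":[0,0,0]}]'
```

```text
t: 71.92
tcp_pos: [0.433, 0.3657, 0.083]
orientation: [1.946, 2.466, 0.0]
wrist_force: [0.8, -0.1, -0.0]
width: 0.0606
finger_force: 33.3
t: 72.3
tcp_pos: [0.433, 0.3657, 0.082]
orientation: [1.946, 2.467, 0.0]
wrist_force: [0.5, 0.1, 0.4]
width: 0.0606
finger_force: 33.4
```

```bash
python3 -m creep '[{"travel":[0,0,-0.001],"rotation":[0,0,0]},{"travel":[0,0,0],"rotation":[0,0,0]},{"travel":[0,0,0],"rotation":[0,0,0]}]'
```

```text
t: 72.68
tcp_pos: [0.4331, 0.3658, 0.0813]
orientation: [1.945, 2.466, 0.001]
wrist_force: [0.3, 0.6, 1.8]
width: 0.0603
finger_force: 33.5
```

```bash
python3 -m creep '[{"travel":[0,0,0],"rotation":[0,0,0.175]},{"travel":[0,0,0],"rotation":[0,0,0]}]'
python3 -m creep '[{"travel":[0,0,0],"rotation":[0,0,0.175]},{"travel":[0,0,0],"rotation":[0,0,0]}]'
python3 -m creep '[{"travel":[0,0,0],"rotation":[0,0,0.175]},{"travel":[0,0,0],"rotation":[0,0,0]}]'
```

```text
t: 72.92
tcp_pos: [0.4334, 0.3659, 0.0816]
orientation: [1.724, 2.625, 0.002]
wrist_force: [-0.2, -1.8, 5.2]
width: 0.0599
finger_force: 33.8
t: 73.18
tcp_pos: [0.4338, 0.3661, 0.082]
orientation: [1.489, 2.765, 0.003]
wrist_force: [-0.4, -0.1, 6.3]
width: 0.0601
finger_force: 34.1
t: 73.42
tcp_pos: [0.4337, 0.3662, 0.0823]
orientation: [1.241, 2.884, 0.003]
wrist_force: [-0.7, 0.1, 8.6]
width: 0.0603
finger_force: 34.2
```

```bash
python3 -m creep '[{"travel":[0,0,0.0006],"rotation":[0,0,0.175]},{"travel":[0,0,0],"rotation":[0,0,0]}]'
python3 -m creep '[{"travel":[0,0,0.0003],"rotation":[0,0,0.175]},{"travel":[0,0,0],"rotation":[0,0,0]}]'
python3 -m creep '[{"travel":[0,0,0.0002],"rotation":[0,0,0.175]},{"travel":[0,0,0],"rotation":[0,0,0]}]'
```

```text
t: 73.68
tcp_pos: [0.4339, 0.3661, 0.0828]
orientation: [0.984, 2.981, 0.003]
wrist_force: [0.1, -0.7, 7.2]
width: 0.0601
finger_force: 34.1
t: 73.92
tcp_pos: [0.4337, 0.3661, 0.0826]
orientation: [0.723, 3.056, 0.002]
wrist_force: [0.4, -0.7, 5.5]
width: 0.0606
finger_force: 34.0
t: 74.18
tcp_pos: [0.4325, 0.3654, 0.0815]
orientation: [-0.456, -3.107, 0.001]
wrist_force: [-0.9, 0.1, -0.1]
width: 0.0604
finger_force: 33.3
```

```bash
python3 -m creep '[{"travel":[0,0,-0.0015],"rotation":[0,0,0.06]},{"travel":[0,0,-0.0015],"rotation":[0,0,0]},{"travel":[0,0,0],"rotation":[0,0,0]},{"travel":[0,0,0],"rotation":[0,0,0]}]'
python3 -m creep '[{"travel":[0,0,-0.002],"rotation":[0,0,0]},{"travel":[0,0,0],"rotation":[0,0,0]},{"travel":[0,0,0],"rotation":[0,0,0]}]'
```

```text
t: 74.68
tcp_pos: [0.4329, 0.3657, 0.079]
orientation: [-0.356, -3.121, 0.0]
wrist_force: [0.4, 0.1, 0.2]
width: 0.0601
finger_force: 33.4
t: 75.05
tcp_pos: [0.433, 0.3657, 0.0771]
orientation: [0.354, 3.122, 0.0]
wrist_force: [0.2, -0.0, -0.8]
width: 0.0598
finger_force: 33.4
```

```bash
python3 -m creep '[{"travel":[0,0,-0.002],"rotation":[0,0,0]},{"travel":[0,0,-0.0016],"rotation":[0,0,0]},{"travel":[0,0,0],"rotation":[0,0,0]},{"travel":[0,0,0],"rotation":[0,0,0]}]'
python3 -m creep '[{"travel":[0,0,-0.0005],"rotation":[0,0,0]},{"travel":[0,0,0],"rotation":[0,0,0]},{"travel":[0,0,0],"rotation":[0,0,0]}]'
```

```text
t: 75.55
tcp_pos: [0.433, 0.3657, 0.0735]
orientation: [-0.354, -3.122, -0.0]
wrist_force: [-0.5, 0.5, -1.3]
width: 0.0602
finger_force: 33.4
t: 75.92
tcp_pos: [0.433, 0.3658, 0.0734]
orientation: [0.354, 3.121, 0.0]
wrist_force: [-2.0, -0.6, 3.9]
width: 0.0605
finger_force: 33.9
```

Seated on the rim. Now I'll relieve the pressure and screw it clockwise.

```bash
M="python3 -c \"from h import *; print(readout.get_state()['moment'])\""; python3 -m creep '[{"travel":[0,0,0.0007],"rotation":[0,0,0]},{"travel":[0,0,0],"rotation":[0,0,0]},{"travel":[0,0,0],"rotation":[0,0,-0.175]},{"travel":[0,0,0],"rotation":[0,0,-0.175]}]'; eval $M
python3 -m creep '[{"travel":[0,0,0],"rotation":[0,0,-0.175]},{"travel":[0,0,0],"rotation":[0,0,-0.175]}]'; eval $M
python3 -m creep '[{"travel":[0,0,0],"rotation":[0,0,-0.175]}]'; eval $M
python3 -m creep '[{"travel":[0,0,0],"rotation":[0,0,-0.175]}]'; eval $M
python3 -m creep '[{"travel":[0,0,0],"rotation":[0,0,-0.175]}]'; eval $M
python3 -m creep '[{"travel":[0,0,0],"rotation":[0,0,-0.13]}]'; eval $M
python3 -m creep '[{"travel":[0,0,0],"rotation":[0,0,0]}]'; eval $M
```

```text
t: 76.42
tcp_pos: [0.4333, 0.3658, 0.0735]
orientation: [0.9, 3.009, 0.0]
wrist_force: [0.6, 0.2, 0.8]
width: 0.0601
finger_force: 33.4
[-0.04786377 -0.01450521  0.06008161]
t: 76.68
tcp_pos: [0.4333, 0.3658, 0.0735]
orientation: [1.411, 2.807, 0.0]
wrist_force: [0.3, -0.7, -0.1]
width: 0.0603
finger_force: 33.4
[-0.05965928 -0.0634922  -0.02143134]
t: 76.8
tcp_pos: [0.4332, 0.3659, 0.0735]
orientation: [1.651, 2.673, 0.001]
wrist_force: [-0.6, 0.5, 0.1]
width: 0.0601
finger_force: 33.4
[-0.02462339  0.05423607  0.01264867]
t: 76.92
tcp_pos: [0.4332, 0.3658, 0.0735]
orientation: [1.878, 2.518, 0.0]
wrist_force: [0.6, 0.3, 2.0]
width: 0.0601
finger_force: 33.4
[0.00625473 0.01340562 0.04019213]
t: 77.05
tcp_pos: [0.4332, 0.3658, 0.0735]
orientation: [2.091, 2.345, 0.0]
wrist_force: [-0.3, 0.4, 0.9]
width: 0.0602
finger_force: 33.4
[-0.00624985 -0.02601358  0.06227369]
t: 77.18
tcp_pos: [0.4332, 0.3658, 0.0735]
orientation: [2.237, 2.205, 0.0]
wrist_force: [-0.8, -0.0, -0.7]
width: 0.0606
finger_force: 33.4
[-0.00919745  0.00908369  0.08929398]
t: 77.3
tcp_pos: [0.4331, 0.3659, 0.0735]
orientation: [-2.231, -2.212, -0.0]
wrist_force: [-0.1, 0.6, 0.3]
width: 0.0603
finger_force: 33.4
[ 0.04401146  0.01510681 -0.03180709]
```

```bash
M="python3 -c \"from h import *; print(readout.get_state()['moment'])\""; python3 -m creep '[{"travel":[0,0,0],"rotation":[0,0,-0.13]}]'|tail -0; eval $M
python3 -m creep '[{"travel":[0,0,0],"rotation":[0,0,-0.13]}]'|tail -0; eval $M
python3 -m creep '[{"travel":[0,0,0],"rotation":[0,0,0]}]'; eval $M
python3 -m creep '[{"travel":[0,0,0],"rotation":[0,0,0]},{"travel":[0,0,0],"rotation":[0,0,0]},{"travel":[0,0,-0.025],"rotation":[0,0,0]},{"travel":[0,0,-0.021],"rotation":[0,0,0]},{"travel":[0,0,0],"rotation":[0,0,0]},{"travel":[0,0,0],"rotation":[0,0,0]},{"travel":[0,0,0],"rotation":[0,0,0]},{"travel":[0,0,0],"rotation":[0,0,0]}]' 0.0854
python3 -m creep '[{"travel":[0,0,0],"rotation":[0,0,0]},{"travel":[0,0,0],"rotation":[0,0,0]},{"travel":[0,0,0],"rotation":[0,0,0]},{"travel":[0,0,0],"rotation":[0,0,0]},{"travel":[0,0,0],"rotation":[0,0,0]}]' 0.05 50
python3 -m creep '[{"travel":[0,0,0.02],"rotation":[0,0,0]},{"travel":[0,0,0.04],"rotation":[0,0,0]},{"travel":[0,0,0.06],"rotation":[0,0,0]},{"travel":[0,0,0],"rotation":[0,0,0]}]'
```

```text
[-0.01301931 -0.03453896  0.06534305]
[ 0.0843035  -0.01533636 -0.00188608]
t: 77.68
tcp_pos: [0.433, 0.3657, 0.0735]
orientation: [2.497, 1.906, -0.0]
wrist_force: [0.1, -0.2, 0.2]
width: 0.0604
finger_force: 33.4
[ 0.03633807 -0.00424363 -0.04003217]
t: 78.68
tcp_pos: [0.4334, 0.366, 0.0285]
orientation: [2.5, 1.902, 0.002]
wrist_force: [-0.5, 0.1, -0.5]
width: 0.0854
finger_force: 0.0
t: 79.3
tcp_pos: [0.4332, 0.3659, 0.0284]
orientation: [2.5, 1.902, 0.001]
wrist_force: [-1.0, 0.8, 5.4]
width: 0.0649
finger_force: 55.1
t: 79.8
tcp_pos: [0.4357, 0.3675, 0.1517]
orientation: [2.499, 1.902, 0.015]
wrist_force: [0.8, 0.9, -6.8]
width: 0.0646
finger_force: 57.9Exception ignored on flushing sys.stdout:
BrokenPipeError: [Errno 32] Broken pipe
Exception ignored on flushing sys.stdout:
BrokenPipeError: [Errno 32] Broken pipe
```

```bash
python3 -m creep '[{"travel":[0.0034,-0.0571,0],"rotation":[0,0,0]},{"travel":[0.0034,-0.0571,0],"rotation":[0,0,0]},{"travel":[0.0034,-0.0571,0],"rotation":[0,0,0]},{"travel":[0.0034,-0.0571,0],"rotation":[0,0,0]},{"travel":[0.0034,-0.0571,0],"rotation":[0,0,0]},{"travel":[0.0034,-0.0571,0],"rotation":[0,0,0]},{"travel":[0.0034,-0.0571,0],"rotation":[0,0,0]},{"travel":[0.0034,-0.0571,0],"rotation":[0,0,0]},{"travel":[0.0034,-0.0571,0],"rotation":[0,0,0]},{"travel":[0,0,0],"rotation":[0,0,0]},{"travel":[0,0,0],"rotation":[0,0,0]}]'
python3 -m creep '[{"travel":[0,0,-0.05],"rotation":[0,0,0]},{"travel":[0,0,-0.05],"rotation":[0,0,0]},{"travel":[0,0,0],"rotation":[0,0,0]},{"travel":[0,0,0],"rotation":[0,0,0]},{"travel":[0,0,0],"rotation":[0,0,0]}]'
```

```text
t: 81.18
tcp_pos: [0.4617, -0.1473, 0.1456]
orientation: [-2.497, -1.898, 0.003]
wrist_force: [-0.2, 0.6, -5.5]
width: 0.0649
finger_force: 57.9
t: 81.8
tcp_pos: [0.4654, -0.1485, 0.0497]
orientation: [2.496, 1.901, 0.003]
wrist_force: [0.1, 0.3, -4.6]
width: 0.0646
finger_force: 60.0
```

```bash
python3 -m creep '[{"travel":[-0.0005,0,-0.012],"rotation":[0,0,0]},{"travel":[0,0,-0.0042],"rotation":[0,0,0]},{"travel":[0,0,0],"rotation":[0,0,0]},{"travel":[0,0,0],"rotation":[0,0,0]},{"travel":[0,0,0],"rotation":[0,0,0]}]'
```

```text
t: 82.42
tcp_pos: [0.4628, -0.1481, 0.0325]
orientation: [2.5, 1.902, 0.0]
wrist_force: [-2.3, 1.9, 4.9]
width: 0.0645
finger_force: 61.5
```

```bash
python3 -m creep '[{"travel":[0.001,0,0.001],"rotation":[0,0,0]},{"travel":[0,0,0],"rotation":[0,0,0]}]'
python3 -m creep '[{"travel":[0,0,0],"rotation":[0,0,0]},{"travel":[0,0,0],"rotation":[0,0,0]},{"travel":[0,0,0],"rotation":[0,0,0]},{"travel":[0,0,0.04],"rotation":[0,0,0]},{"travel":[0,0,0.04],"rotation":[0,0,0]},{"travel":[0,0,0.05],"rotation":[0,0,0]},{"travel":[-0.04,-0.04,0.02],"rotation":[0,0,0]},{"travel":[-0.04,-0.04,0],"rotation":[0,0,0]},{"travel":[-0.04,-0.04,0],"rotation":[0,0,0]},{"travel":[-0.04,-0.04,0],"rotation":[0,0,0]},{"travel":[0,-0.04,0],"rotation":[0,0,0]},{"travel":[0,0,0],"rotation":[0,0,0]}]' 0.0854
python3 - <<'E'
from h import *
p=snap("top"); q=snap("scene")
for b in blobs(p,(0,0,185),(179,45,255),.0905,(225,225,340,265)): print(b)
save(p,"t3.png",(130,140,440,320),2.58); save(q,"s3.png",(150,130,420,330),2.9)
E
```

```text
t: 82.68
tcp_pos: [0.4644, -0.1483, 0.0325]
orientation: [2.5, 1.902, 0.0]
wrist_force: [0.0, 0.1, -3.2]
width: 0.0642
finger_force: 60.8
t: 84.18
tcp_pos: [0.3039, -0.3512, 0.1828]
orientation: [2.502, 1.896, -0.001]
wrist_force: [-0.6, 0.8, -0.3]
width: 0.0855
finger_force: 0.0
([298.6, 238.0], 266, [18, 19], [0.4786, -0.0515])
([330.5, 244.0], 274, [18, 19], [0.4621, -0.1511])
([235.6, 248.1], 267, [19, 19], [0.4427, 0.1438])
([275.4, 257.4], 80, [17, 8], [0.4168, 0.0194])
```

View pics/t3.png

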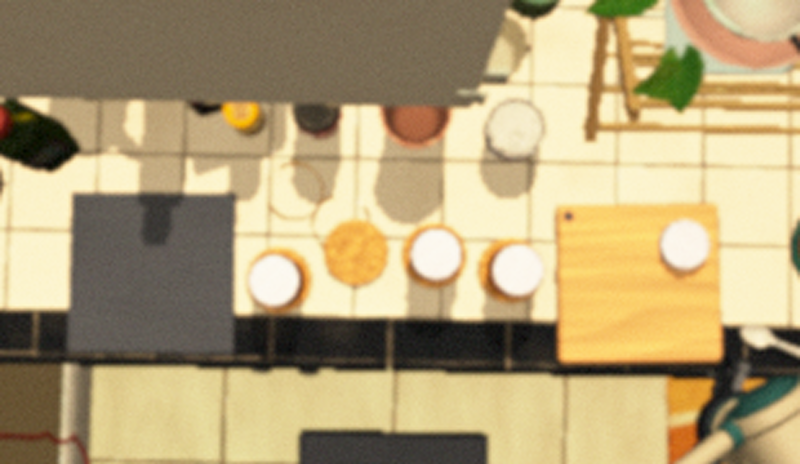

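View pics/s3.png

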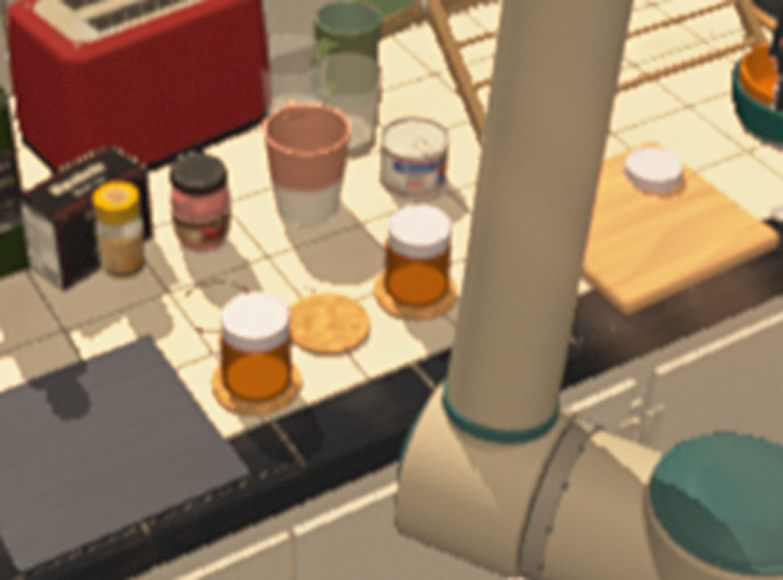

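All three jars are lidded, upright and within about 3 mm of their mat centres (top crop px 275,280; 436,255; 515,270). The mug, the closed jar and the tin haven't moved. Handing in.

```bash
python3 -c "
from plant import arm
print(arm.hand_in())"
```

```text
the job is handed in; nothing more can be done
None
```

I closed all three jars on the sheet, turning each lid clockwise past where its stop should be, stood each one on its own cork mat, and handed the job in at about 84 s. The wrist readings showed the stop clearly on one jar and less clearly on the other two.

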